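# Sort the mounted weld sections by resin colour and close the desiccator

### The job

Clear the tested specimens off the hardness bench: lift the domed lid off the blue desiccator by its knob and set it down, knob up, in the middle of the black rubber mat, then sort the resin mounts by colour, the blue ones onto the plate in the desiccator, the green ones into the green tray and the red ones into the red tray. Lay every mount flat on the floor of its container with the polished steel face up, none on top of another. When the blue ones are all in, put the lid back squarely on the desiccator's flange, and leave the other things on the bench alone.

Things in the scene. Friction and masses are not known exactly. Their poses are not given: they have to be found in the camera images.
- desiccator: fixed round desiccator bowl of blue plastic, upright. Origin: centre of its underside. Its level top flange is 80 mm above the origin, 186 mm outside diameter and 150 mm inside. A white plate inside is the flat floor for specimens, 40 mm above the origin (40 mm below the flange), 150 mm across.
- lid: loose domed lid of whitish translucent plastic with a black knob, 186 mm across, about 0.35 kg, on the desiccator at the start. Origin: the centre of its flat closed underside, own z up through the knob. Its rim is a flat disc 10 mm thick with no locating lip: it stays wherever it is set on the flange. The dome reaches 50 mm above the underside; the knob, 34 mm across, from 60 to 93 mm.
- lid_knob (a point): the middle of the lid's knob, where to grip it, 80 mm above the lid's underside on its axis
- lid_mat: fixed square mat of black rubber for the lid, 200 by 200 mm and 4 mm thick; origin at the centre of its underside
- green_tray: fixed open tray of green plastic, outside 150 mm (own x) by 115 mm (own y) by 28 mm high, walls and floor 4 mm thick; origin at the centre of its underside, so its inner floor is 4 mm above the origin. It takes two mounts end to end along x.
- red_tray: fixed open tray of red plastic, outside 150 mm (own x) by 115 mm (own y) by 28 mm high, walls and floor 4 mm thick; origin at the centre of its underside, so its inner floor is 4 mm above the origin. It takes two mounts end to end along x.
- blue_mount1: loose rectangular specimen mount of blue resin, 60 mm long (own x) by 30 mm wide (own y) by 25 mm high, about 0.11 kg, a polished steel weld section showing in its top face (own +z); origin at the centre of its underside. May be absent (None).
- blue_mount2: loose rectangular specimen mount of blue resin, 60 mm long (own x) by 30 mm wide (own y) by 25 mm high, about 0.11 kg, a polished steel weld section showing in its top face (own +z); origin at the centre of its underside. May be absent (None).
- green_mount1: loose rectangular specimen mount of green resin, 60 mm long (own x) by 30 mm wide (own y) by 25 mm high, about 0.11 kg, a polished steel weld section showing in its top face (own +z); origin at the centre of its underside. May be absent (None).
- green_mount2: loose rectangular specimen mount of green resin, 60 mm long (own x) by 30 mm wide (own y) by 25 mm high, about 0.11 kg, a polished steel weld section showing in its top face (own +z); origin at the centre of its underside. May be absent (None).
- red_mount1: loose rectangular specimen mount of red resin, 60 mm long (own x) by 30 mm wide (own y) by 25 mm high, about 0.11 kg, a polished steel weld section showing in its top face (own +z); origin at the centre of its underside. May be absent (None).
- red_mount2: loose rectangular specimen mount of red resin, 60 mm long (own x) by 30 mm wide (own y) by 25 mm high, about 0.11 kg, a polished steel weld section showing in its top face (own +z); origin at the centre of its underside. May be absent (None).
- ref_block: bystander: loose round steel hardness reference block, 50 mm in diameter and 12 mm high; origin at the centre of its underside
- marker: bystander: loose felt marker lying on the bench, white with a black cap, 134 mm long and 17 mm thick; origin at the centre of its underside
- loupe: bystander: loose black and clear stand magnifier, 36 mm in diameter and 30 mm high; origin at the centre of its underside
- objective: bystander: loose microscope objective, aluminium with a yellow ring, 34 mm in diameter and 38 mm high; origin at the centre of its underside
- polish_bottle: bystander: loose white bottle with a blue cap, 52 mm in diameter and 150 mm high; origin at the centre of its underside
- ethanol_bottle: bystander: loose clear bottle with a red cap, 60 mm in diameter and 160 mm high; origin at the centre of its underside

How it is judged:
On the way, in this order (a step that is already met when the one before it is completed fails the run):
1. the lid lies flat, knob up, in the middle of the rubber mat (within 50 mm), let go (horizontal distance between lid and lid_mat below 0.05 m and height (world z) of lid below 0.012 m and angle between lid's own z axis and vertical below 0.1 rad and contact force between lid and the fingers below 0.1 N and linear speed of lid below 0.02 m/s), for 0.2 s.
2. every blue mount lies flat, face up, on the plate in the desiccator, let go (angle between each of blue_mount1, blue_mount2's own z axis and vertical below 0.15 rad and horizontal distance between each of blue_mount1, blue_mount2 and desiccator below 0.06 m and z of blue_mount1 in the frame of desiccator between 0.034 and 0.047 m and contact force between each of blue_mount1, blue_mount2 and the fingers below 0.1 N and z of blue_mount2 in the frame of desiccator between 0.034 and 0.047 m), for 0.2 s.
At the end, for the whole second after the job is handed in: Every mount present rests flat (within 0.15 rad), polished face up, on the floor of its container: blue on the desiccator plate, green in the green tray, red in the red tray, none stacked; the lid rests level on the desiccator flange, centred within 10 mm (angle between each of blue_mount1, blue_mount2, green_mount1, green_mount2, red_mount1, red_mount2's own z axis and vertical below 0.15 rad and horizontal distance between each of blue_mount1, blue_mount2 and desiccator below 0.06 m and z of blue_mount1 in the frame of desiccator between 0.034 and 0.047 m and linear speed of each of blue_mount1, blue_mount2, green_mount1, green_mount2, red_mount1, red_mount2, lid below 0.02 m/s and z of blue_mount2 in the frame of desiccator between 0.034 and 0.047 m and x of green_mount1 in the frame of green_tray between -0.059 and 0.059 m and y of green_mount1 in the frame of green_tray between -0.043 and 0.043 m and z of green_mount1 in the frame of green_tray between -0.002 and 0.011 m and x of green_mount2 in the frame of green_tray between -0.059 and 0.059 m and y of green_mount2 in the frame of green_tray between -0.043 and 0.043 m and z of green_mount2 in the frame of green_tray between -0.002 and 0.011 m and x of red_mount1 in the frame of red_tray between -0.059 and 0.059 m and y of red_mount1 in the frame of red_tray between -0.043 and 0.043 m and z of red_mount1 in the frame of red_tray between -0.002 and 0.011 m and x of red_mount2 in the frame of red_tray between -0.059 and 0.059 m and y of red_mount2 in the frame of red_tray between -0.043 and 0.043 m and z of red_mount2 in the frame of red_tray between -0.002 and 0.011 m and horizontal distance between lid and desiccator below 0.01 m and z of lid in the frame of desiccator between 0.076 and 0.084 m and angle between lid's own z axis and vertical below 0.05 rad); the robot touches nothing.
It fails at once if a bystander (reference block, marker, magnifier, objective, either bottle) is moved more than 50 mm (distance of any of ref_block, marker, loupe, objective, polish_bottle, ethanol_bottle from where it was at the start of the episode above 0.05 m).
Of blue_mount1, blue_mount2 only 1 to 2 are there at a start; the rules pass over those that are not, and their reading is None.
Of green_mount1, green_mount2, red_mount1, red_mount2 only 3 to 4 are there at a start; the rules pass over those that are not, and their reading is None.
At some moment in a run one of blue_mount1, blue_mount2, green_mount1, green_mount2, red_mount1, red_mount2 may be knocked a few centimetres aside while the robot is not near it.
It also fails if it takes over 210 s, if anything falls off the work surface, if the arm or the gripper's body presses on something with over 40 N, if the wrist force passes 120 N, or if a joint passes its speed limit or range.

### The arm

A 6-joint arm with a two-finger parallel gripper is mounted at the origin on the work surface. World frame = base frame: x ahead of the robot, y to its left, z up, the work surface at z = 0. Lengths are in m, angles in rad, forces in N, time in s.
With the tool pointing down it reaches from about 0.25 to 0.725 m from the base axis. Payload 4 kg.
Tool frame: the origin (TCP) lies on the centre line of the jaws, within the pads' length; the fingertips stand 22 mm ahead of it and the grasp point (between the pads) lies 3 mm ahead of it (bot.tip_reach is the distance from the TCP to the fingertips, in m); z points along the fingers, y is the line along which they close (so a half turn about z gives the same grasp; the last joint's range is limited). The gripper opens to 85 mm and grips with 20 to 120 N. Pads are 22 mm wide; open, the fingers measure 114 mm over their backs; the gripper's body (76 mm by 85 mm) begins 54 mm behind the grasp point. The pads swing forward as they close: fully open they stand 13 mm farther back than shut.
Start: joints at [-1.286, 0.241, 0.005, 1.335, 0, 1.571], TCP at [0.14, -0.48, 0.253] pointing down, gripper open.
Joint ranges: [-2.72, 2.72], [-1.05, 1.87], [-1.09, 1.28], [-1.99, 2.15], [-1.42, 1.44], [-3.14, 3.14]. Speed limits (rad/s): [2.79, 2.79, 3.14, 3.14, 3.14, 3.14].

### API

Orientations are given as a unit quaternion [x, y, z, w].
In Python, from workcell import bot gives the robot as it stands. The module is installed in compiled form; this text tells all that it offers.
- The arm moves only by the tool apply_moves, never from a script. Its argument "commands" is a list of rows, each a list of 4 numbers: the shift along the tool's x, y, z scaled (see below), then the turn about the tool's z scaled (see below). In form: [[tx, ty, tz, roll], ...]. A call has exactly 5 rows; each row shifts and turns the commanded pose from where the row before left it, along the tool's axes as they then stand; what a row does not reach is not made up. The controller multiplies each number of a shift by 20 mm and each number of a turn by 60 degrees. A row lasts 1/12 s, in which the tool goes at most 41.7 mm and 7.16 degrees, less where a joint would pass 70% of its speed; a pose out of reach is approached as far as the arm can. A call with a number of a shift or a turn outside -1 to 1 is refused whole. A call with a gripper value outside its range is refused whole. "claw" is the closure, from 0 (fully open) to 1 (shut), set as the call begins (left out, the last holds). The fingers move at their own pace and stop on an object; the grip force is fixed at half the most. Time passes only in rows, so rows that do not move let the fingers close, or fill a call up. It gives the time, the measured TCP pose, the force, the opening and the grip force at its end, in the units of the state.
- bot.get_obs(): the state, without advancing time (a new reading comes with each control period).
- bot.camera(name): name is "scene" or "top" or "wrist"; returns a dict with "image" (420x560x3 uint8, blue, green, red), "camera_matrix" (3x3 intrinsics, pixels), "R" (3x3) and "t" (3): a world point X has camera coordinates R X + t. Camera axes: x right, y down, z forward; pixel columns grow to the right and rows downward; lengths in m; the calibration is good to about 2 mm. A picture is of the moment at which its call begins. There is no depth.
- bot.job_done(): hands the job in; it is judged then, once.
The state is a dict: "clock": time; "joint_pos": joint angles; "joint_vel": joint speeds; "tau": joint torques, N m; "eef_pos": TCP position; "tool_rot": TCP orientation; "ft_force": force on the tool from outside, world axes, zero at the start; "ft_torque": the same for the moment, N m; "grip_width": finger opening in m; "grasp_force": force on a finger pad.
Only numpy, scipy, OpenCV 4.12 (cv2) and the standard library are available. Lean on these libraries where they do the work, as an engineer would, in place of code of your own. Each camera call takes 0.05 s, during which the arm holds its last target. There are 200 camera calls.

## Working session

There is one attempt and no reset: what is moved stays moved. The work goes in short steps, Python scripts to look and compute and a tool call to move; the robot and the scene stay as the last step left them, time stands still between calls to the robot, and variables do not carry over. Pictures are saved under pics/ and viewed, at most 14 in all, crops included, and the job is handed in when it is done.

Besides the shell and the picture viewer there is one more tool, called after "Request:" as a command line: name --pt "numbers of a row" for each row, then --argument value for the rest. apply_moves: Moves the arm, as the interface text tells. Shifts and turns lie within -1 to 1; 1 stands for 20 mm of shift or 60 degrees of turn. Its arguments: {"type":"object","properties":{"commands":{"type":"array","items":{"type":"array","items":{"type":"number","minimum":-1,"maximum":1}}},"claw":{"type":"number"}},"required":["commands"]}

```bash
mkdir -p pics; cat > h.py <<'E'
import numpy as np, cv2
from workcell import bot
from scipy.spatial.transform import Rotation as Ro
def ray(c,uv,z):
    K,R,t=c["camera_matrix"],np.array(c["R"]),np.array(c["t"])
    d=R.T@np.linalg.inv(K)@np.array([uv[0],uv[1],1.]); o=-R.T@t
    return o+d*(z-o[2])/d[2]
def proj(c,X):
    p=c["camera_matrix"]@(np.array(c["R"])@np.array(X)+c["t"]); return p[:2]/p[2]
E
python3 - <<'E'
from h import *
import pickle
for n in("top","scene"):
    c=bot.camera(n); cv2.imwrite(f"pics/{n}0.png",c["image"]); pickle.dump(c,open(n+"0.pkl","wb"))
    print(n,c["camera_matrix"],c["R"],c["t"])
o=bot.get_obs();print({k:np.round(v,3) for k,v in o.items()}, Ro.from_quat(o["tool_rot"]).as_matrix().round(3),bot.tip_reach)
E
```

```text
top [[408.93147377   0.         277.4892053 ]
 [  0.         408.93147377 203.53067051]
 [  0.           0.           1.        ]] [[ 7.72877978e-04 -9.99996943e-01  2.34861917e-03]
 [-9.89075178e-01 -1.11064260e-03 -1.47407800e-01]
 [ 1.47409958e-01 -2.20903268e-03 -9.89073013e-01]] [0.00649741 0.52319483 1.02826788]
scene [[472.31800004   0.         287.02858333]
 [  0.         472.31800004 209.57132473]
 [  0.           0.           1.        ]] [[-0.12529555  0.99206478 -0.01041611]
 [ 0.64452844  0.07341193 -0.76104782]
 [-0.75424407 -0.10206939 -0.64861215]] [ 0.08055618 -0.25044291  1.55800911]
{'clock': np.float64(0.1), 'joint_pos': array([-1.286,  0.241,  0.004,  1.335,  0.   ,  1.571]), 'joint_vel': array([-0.003, -0.   ,  0.002, -0.001, -0.001,  0.001]), 'tau': array([-1.0000e-03, -3.7314e+01,  2.5301e+01,  1.1000e-02, -0.0000e+00,
       -0.0000e+00]), 'eef_pos': array([ 0.14 , -0.479,  0.253]), 'tool_rot': array([ 0.99 ,  0.142, -0.   , -0.001]), 'ft_force': array([-0.136,  0.223,  0.133]), 'ft_torque': array([-0.048, -0.059, -0.006]), 'grasp_force': np.float64(0.0), 'grip_width': np.float64(0.085)} [[ 0.96   0.281 -0.001]
 [ 0.281 -0.96   0.002]
 [ 0.    -0.002 -1.   ]] 0.022
```

View pics/top0.png

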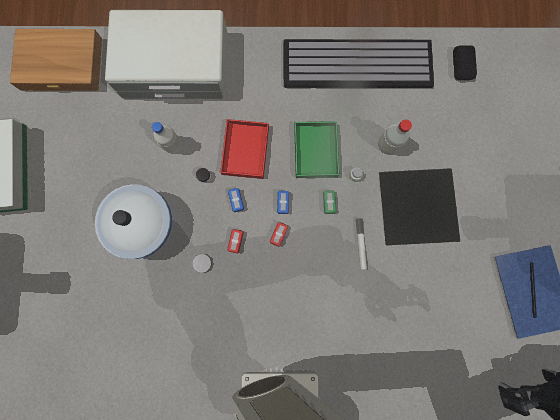

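View pics/scene0.png

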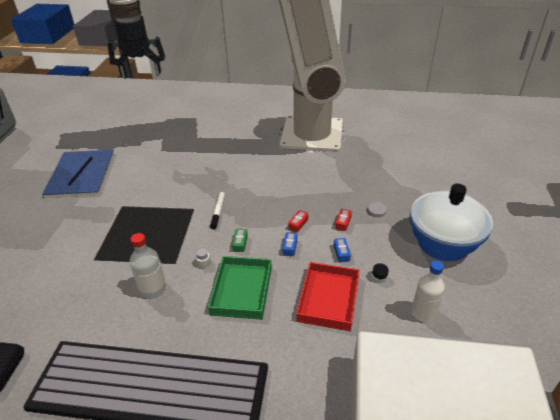

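Top view shows the lid and desiccator at about (133,221), with the knob at (121,218). The mat is at (419,206), the red tray at (246,149) and the green tray at (317,150). There are five mounts: blue (236,200) and (284,202), green (330,202), red (235,240) and (279,234).

```bash
cat > meas.py <<'E'
from h import *
def mask(img,col):
    h=cv2.cvtColor(img,cv2.COLOR_BGR2HSV)
    r={"blue":[(100,120,60),(125,255,255)],"green":[(45,90,40),(85,255,255)],"red":[(0,140,70),(8,255,255)]}[col]
    m=cv2.inRange(h,*r)
    if col=="red": m|=cv2.inRange(h,(172,140,70),(180,255,255))
    return m
def mounts(c,x0=0.2,z=0.025,lo=60,hi=700):
    out=[]
    for col in("blue","green","red"):
        m=cv2.morphologyEx(mask(c["image"],col),cv2.MORPH_CLOSE,np.ones((5,5)))
        for k in cv2.findContours(m,cv2.RETR_EXTERNAL,cv2.CHAIN_APPROX_NONE)[0]:
            a=cv2.contourArea(k)
            if a<lo: continue
            P=np.array([ray(c,p[0],z)[:2] for p in k],np.float32)
            (cx,cy),(w,h),an=cv2.minAreaRect(P*1000)
            if w<h: an+=90; w,h=h,w
            out.append((col,round(cx),round(cy),round(w),round(h),round((an+90)%180-90),a))
    return out
if __name__=="__main__":
    import pickle
    for n in("top","scene"):
        c=pickle.load(open(n+"0.pkl","rb"))
        print(n); [print(o) for o in mounts(c) ]
        m=cv2.inRange(cv2.cvtColor(c["image"],cv2.COLOR_BGR2GRAY),0,32)
        for k in cv2.findContours(m,cv2.RETR_EXTERNAL,cv2.CHAIN_APPROX_NONE)[0]:
            if cv2.contourArea(k)>60:
                (u,v),_,_=cv2.minAreaRect(k); print("dark",u,v,cv2.contourArea(k),ray(c,(u,v),0.004).round(3),ray(c,(u,v),0.16).round(3))
    t=pickle.load(open("top0.pkl","rb"))["image"];s=pickle.load(open("scene0.pkl","rb"))["image"]
    cv2.imwrite("pics/crop.png",np.vstack([cv2.resize(t[180:260,210:350],(630,360),interpolation=2),cv2.resize(s[200:265,225:365],(630,240),interpolation=2)]))
E
python3 meas.py
```

```text
top
('blue', 309, -708, 61, 18, -6, 66.5)
('blue', 530, -7, 60, 28, -3, 203.0)
('blue', 536, 118, 60, 29, 15, 212.5)
('blue', 735, 334, 32, 23, 45, 75.0)
('green', 531, -132, 57, 26, -1, 192.0)
('green', 616, 686, 236, 66, -9, 224.0)
('green', 676, -86, 148, 93, 0, 1342.5)
('red', 427, 118, 59, 30, -12, 222.5)
('red', 445, 5, 58, 28, -24, 211.0)
('red', 741, -340, 34, 29, -47, 102.0)
('red', 676, 97, 155, 115, -6, 2278.5)
dark 508.4390563964844 394.45123291015625 69.0 [ 0.042 -0.576  0.004] [ 0.088 -0.492  0.16 ]
dark 544.9999389648438 394.4999694824219 769.0 [ 0.042 -0.669  0.004] [ 0.088 -0.572  0.16 ]
scene
('blue', 550, 118, 75, 32, 15, 161.0)
('blue', 545, -7, 76, 30, -2, 240.0)
('blue', 523, 351, 184, 163, 73, 971.0)
('blue', -335, -997, 167, 75, -90, 259.5)
('blue', -859, -1411, 634, 278, 31, 1822.5)
('green', 686, -97, 168, 118, 1, 3047.5)
('green', 544, -128, 74, 31, 3, 233.0)
('red', 687, 95, 169, 115, -5, 3201.0)
('red', 573, -375, 51, 35, 32, 159.5)
('red', 460, 5, 77, 36, -23, 201.5)
('red', 442, 117, 79, 32, -11, 125.0)
dark 79.05384063720703 412.0693054199219 686.5 [ 0.991 -0.33   0.004] [ 1.059 -0.248  0.16 ]
dark 257.96270751953125 390.411376953125 332.5 [ 0.912 -0.02   0.004] [0.995 0.003 0.16 ]
dark 11.0 366.5 603.5 [ 0.921 -0.502  0.004] [ 1.002 -0.388  0.16 ]
dark 379.5 271.5 135.5 [0.591 0.208 0.004] [0.735 0.187 0.16 ]
dark 456.800048828125 194.10000610351562 194.5 [0.279 0.426 0.004] [0.483 0.363 0.16 ]
dark 135.07691955566406 46.615386962890625 1152.0 [-0.652 -0.856  0.004] [-0.27  -0.674  0.16 ]
dark 59.724727630615234 23.859548568725586 503.5 [-0.9   -1.345  0.004] [-0.471 -1.07   0.16 ]
```

View pics/crop.png

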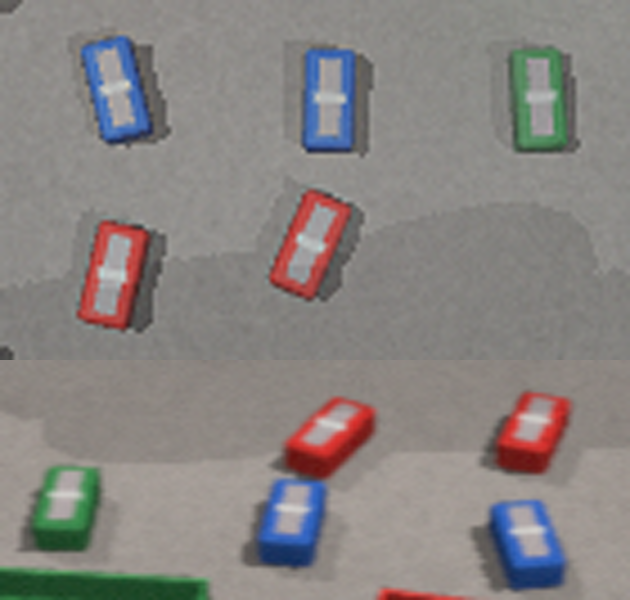

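The crop shows all five mounts lying flat with the steel face up. Next I'll locate the lid, knob, mat and bottles.

```bash
python3 - <<'E'
from h import *
import pickle
T=pickle.load(open("top0.pkl","rb"));S=pickle.load(open("scene0.pkl","rb"))
def big(m,u,v):
    ks=[k for k in cv2.findContours(m,cv2.RETR_EXTERNAL,cv2.CHAIN_APPROX_NONE)[0] if cv2.pointPolygonTest(k,(u,v),False)>=0]
    return max(ks,key=cv2.contourArea)
g=lambda c:cv2.cvtColor(c["image"],cv2.COLOR_BGR2GRAY)
# mat
k=big(cv2.inRange(g(T),0,50),419,206); P=np.array([ray(T,p[0],.004)[:2]*1000 for p in k],np.float32); print("mat",cv2.minAreaRect(P))
# lid rim
h=cv2.cvtColor(T["image"],cv2.COLOR_BGR2HSV); m=cv2.inRange(h,(90,25,110),(130,255,255)); m=cv2.morphologyEx(m,cv2.MORPH_CLOSE,np.ones((9,9)))
k=big(m,140,230); P=np.array([ray(T,p[0],.09)[:2]*1000 for p in k],np.float32); print("lid",cv2.minEnclosingCircle(P),cv2.fitEllipse(P))
# knob centroid two views
def cen(c,u,v):
    k=big(cv2.inRange(g(c),0,60),u,v);M=cv2.moments(k);return np.array([M["m10"]/M["m00"],M["m01"]/M["m00"]]),cv2.contourArea(k)
a,b=cen(T,121,218),cen(S,457,193);print(a,b)
PT=T["camera_matrix"]@np.c_[T["R"],T["t"]];PS=S["camera_matrix"]@np.c_[S["R"],S["t"]]
X=cv2.triangulatePoints(PT,PS,a[0].reshape(2,1),b[0].reshape(2,1));print("knob",(X[:3]/X[3]).ravel())
E
```

```text
mat ((521.9081420898438, -373.50689697265625), (197.75531005859375, 197.83193969726562), 3.043231964111328)
lid ((470.9564514160156, 363.1927185058594), 91.98486328125) ((471.45013427734375, 363.7694396972656), (178.88552856445312, 180.93612670898438), 75.55921936035156)Traceback (most recent call last):
  File "<stdin>", line 16, in <module>
  File "<stdin>", line 15, in cen
  File "<stdin>", line 6, in big
ValueError: max() iterable argument is empty
```

```bash
python3 - <<'E'
from h import *
import pickle
T=pickle.load(open("top0.pkl","rb"));S=pickle.load(open("scene0.pkl","rb"))
for c in(T,S):
    x=[.471,.363,.157];u,v=proj(c,x).astype(int);print(u,v)
    g=cv2.cvtColor(c["image"],cv2.COLOR_BGR2GRAY)[v-22:v+22,u-22:u+22]
    m=cv2.inRange(g,0,80);n,l,s,ce=cv2.connectedComponentsWithStats(m)
    for i in range(1,n):
        if s[i][4]>40: p=ce[i]+[u-22,v-22];print(s[i],p,ray(c,p,.157).round(3),ray(c,p,.165).round(3))
E
```

```text
122 218
[ 13  14  18  16 224] [121.50892857 217.53571429] [0.473 0.366 0.157] [0.472 0.363 0.165]
455 191
[ 16  15  17  21 272] [456.93382353 193.37132353] [0.476 0.365 0.157] [0.486 0.362 0.165]
```

Request:
apply_moves --pt "1 -1 0 0.119" --pt "1 -1 0 0.119" --pt "1 -1 0 0.034" --pt "1 -1 0 0" --pt "1 -1 0 0" --claw 0

```text
clock: 0.52
eef_pos: [0.2303, -0.3701, 0.2529]
tool_rot: [1.0, -0.0, -0.0, -0.0]
ft_force: [-1.0, -0.2, -0.1]
grip_width: 0.0853
grasp_force: 0.0
```

Request:
apply_moves --pt "1 -1 0 0" --pt "1 -1 0 0" --pt "1 -1 0 0" --pt "1 -1 0 0" --pt "1 -1 0 0"

```text
clock: 0.93
eef_pos: [0.3305, -0.2701, 0.253]
tool_rot: [1.0, -0.0, -0.0, -0.0]
ft_force: [-0.5, -0.9, 1.4]
grip_width: 0.0856
grasp_force: 0.0
```

Request:
apply_moves --pt "1 -1 0 0" --pt "1 -1 0 0" --pt "1 -1 0 0" --pt "1 -1 0 0" --pt "1 -1 0 0"

```text
clock: 1.35
eef_pos: [0.4304, -0.1701, 0.2529]
tool_rot: [1.0, 0.0, -0.0, -0.0]
ft_force: [0.0, -0.3, -0.7]
grip_width: 0.0855
grasp_force: 0.0
```

Request:
apply_moves --pt "1 -1 0 0" --pt "1 -1 0 0" --pt "0 -1 0 0" --pt "0 -1 0 0" --pt "0 -1 0 0"

```text
clock: 1.77
eef_pos: [0.4698, -0.0703, 0.2525]
tool_rot: [1.0, 0.0, -0.001, -0.0]
ft_force: [0.1, -0.2, -0.3]
grip_width: 0.0854
grasp_force: 0.0
```

Request:
apply_moves --pt "0 -1 0 0" --pt "0 -1 0 0" --pt "0 -1 0 0" --pt "0 -1 0 0" --pt "0 -1 0 0"

```text
clock: 2.18
eef_pos: [0.4696, 0.0144, 0.2529]
tool_rot: [1.0, 0.012, -0.001, -0.007]
ft_force: [-0.6, -0.1, -0.2]
grip_width: 0.0856
grasp_force: 0.0
```

Request:
apply_moves --pt "0 -1 0 0" --pt "0 -1 0 0" --pt "0 -1 0 0" --pt "0 -1 0 0" --pt "0 -1 0 0"

```text
clock: 2.6
eef_pos: [0.4685, 0.0587, 0.2564]
tool_rot: [0.999, 0.046, -0.002, -0.028]
ft_force: [-0.2, 0.5, -0.6]
grip_width: 0.0855
grasp_force: 0.0
```

Request:
apply_moves --pt "0 -1 0 0" --pt "0 -1 0 0" --pt "0 -1 0 0" --pt "0 -1 0 0" --pt "0 -1 0 0"

```text
clock: 3.02
eef_pos: [0.4636, 0.1045, 0.2637]
tool_rot: [0.995, 0.082, -0.004, -0.049]
ft_force: [0.8, -0.3, 1.2]
grip_width: 0.0853
grasp_force: 0.0
```

Request:
apply_moves --pt "0 -1 0 0" --pt "0 -1 0 0" --pt "0 -1 0 0" --pt "0 0 0 0" --pt "0 0 0 0"

```text
clock: 3.43
eef_pos: [0.4594, 0.131, 0.2701]
tool_rot: [0.993, 0.103, -0.007, -0.061]
ft_force: [0.4, -0.7, 0.1]
grip_width: 0.0853
grasp_force: 0.0
```

```bash
python3 - <<'E'
from h import *
o=bot.get_obs();print(np.round(o["joint_pos"],3),o["eef_pos"],Ro.from_quat(o["tool_rot"]).as_matrix().round(3))
E
```

```text
[ 0.205  0.188 -0.023  1.36   0.123  3.141] [0.45940689 0.1309657  0.27006813] [[ 0.979  0.203 -0.026]
 [ 0.205 -0.971  0.12 ]
 [-0.    -0.123 -0.992]]
```

Request:
apply_moves --pt "0 0 0 -0.119" --pt "0 0 0 -0.119" --pt "0 0 0 -0.119" --pt "0 0 0 -0.119" --pt "0 0 0 -0.119"

```text
clock: 3.85
eef_pos: [0.4594, 0.1301, 0.2698]
tool_rot: [0.913, 0.404, 0.012, -0.06]
ft_force: [0.1, 0.2, -0.1]
grip_width: 0.0853
grasp_force: 0.0
```

Request:
apply_moves --pt "0 0 0 -0.119" --pt "0 0 0 -0.119" --pt "0 0 0 -0.119" --pt "0 0 0 -0.119" --pt "0 0 0 -0.119"

```text
clock: 4.27
eef_pos: [0.4594, 0.1301, 0.2698]
tool_rot: [0.745, 0.664, 0.03, -0.054]
ft_force: [-0.4, 0.1, -0.1]
grip_width: 0.0855
grasp_force: 0.0
```

Request:
apply_moves --pt "0 0 0 -0.119" --pt "0 0 0 -0.119" --pt "0 0 0 -0.119" --pt "0 0 0 -0.119" --pt "0 0 0 -0.119"

```text
clock: 4.68
eef_pos: [0.4594, 0.1301, 0.2698]
tool_rot: [0.505, 0.861, 0.045, -0.042]
ft_force: [0.8, -1.0, -0.2]
grip_width: 0.0857
grasp_force: 0.0
```

Request:
apply_moves --pt "0 0 0 -0.119" --pt "0 0 0 -0.119" --pt "0 0 0 -0.119" --pt "0 0 0 -0.119" --pt "0 0 0 -0.119"

```text
clock: 5.1
eef_pos: [0.4594, 0.1301, 0.2698]
tool_rot: [0.217, 0.974, 0.056, -0.026]
ft_force: [-0.0, 0.4, -0.4]
grip_width: 0.0854
grasp_force: 0.0
```

Request:
apply_moves --pt "0 0 0 -0.119" --pt "0 0 0 -0.119" --pt "0 0 0 -0.119" --pt "0 0 0 -0.119" --pt "0 0 0 -0.119"

```text
clock: 5.52
eef_pos: [0.4594, 0.1301, 0.2698]
tool_rot: [-0.092, 0.994, 0.061, -0.007]
ft_force: [0.0, 0.2, -0.6]
grip_width: 0.0856
grasp_force: 0.0
```

Request:
apply_moves --pt "0 0 0 -0.119" --pt "0 0 0 -0.119" --pt "0 0 0 -0.119" --pt "0 0 0 -0.119" --pt "0 0 0 -0.119"

```text
clock: 5.93
eef_pos: [0.4594, 0.1301, 0.2698]
tool_rot: [-0.392, 0.918, 0.06, 0.012]
ft_force: [0.4, -0.6, -0.8]
grip_width: 0.0849
grasp_force: 0.0
```

Request:
apply_moves --pt "0 0 0 -0.119" --pt "0 0 0 -0.119" --pt "0 0 0 -0.119" --pt "0 0 0 -0.119" --pt "0 0 0 -0.119"

```text
clock: 6.35
eef_pos: [0.4594, 0.1301, 0.2698]
tool_rot: [-0.655, 0.753, 0.054, 0.03]
ft_force: [-0.4, -0.0, -0.7]
grip_width: 0.0853
grasp_force: 0.0
```

Request:
apply_moves --pt "0 0 0 -0.119" --pt "0 0 0 -0.119" --pt "0 0 0 -0.119" --pt "0 0 0 -0.119" --pt "0 0 0 -0.119"

```text
clock: 6.77
eef_pos: [0.4594, 0.1301, 0.2698]
tool_rot: [0.854, -0.517, -0.042, -0.045]
ft_force: [0.1, -0.6, -0.2]
grip_width: 0.0855
grasp_force: 0.0
```

Request:
apply_moves --pt "0 0 0 -0.119" --pt "0 0 0 -0.119" --pt "0 0 0 -0.119" --pt "0 0 0 -0.119" --pt "0 0 0 -0.119"

```text
clock: 7.18
eef_pos: [0.4594, 0.1301, 0.2698]
tool_rot: [0.971, -0.23, -0.027, -0.056]
ft_force: [-0.1, -0.5, 0.2]
grip_width: 0.0851
grasp_force: 0.0
```

Request:
apply_moves --pt "0 0 0 -0.119" --pt "0 0 0 -0.119" --pt "0 0 0 -0.119" --pt "0 0 0 -0.119" --pt "0 0 0 -0.119"

```text
clock: 7.6
eef_pos: [0.4594, 0.1301, 0.2698]
tool_rot: [0.995, 0.079, -0.008, -0.061]
ft_force: [-0.9, -0.2, 0.0]
grip_width: 0.0855
grasp_force: 0.0
```

```bash
cat > st.py <<'E'
from h import *
o=bot.get_obs();print(np.round(o["joint_pos"],3),np.round(o["eef_pos"],4),o["clock"],round(o["grip_width"],3));print(Ro.from_quat(o["tool_rot"]).as_matrix().round(3))
E
python3 st.py
```

```text
[ 0.204  0.188 -0.024  1.36   0.123 -3.096] [0.4594 0.1301 0.2698] 7.6 0.085
[[ 0.987  0.156 -0.026]
 [ 0.158 -0.98   0.12 ]
 [-0.007 -0.123 -0.992]]
```

Request:
apply_moves --pt "0 1 0 0" --pt "0 1 0 0" --pt "0 1 0 0" --pt "0 1 0 0" --pt "0 1 0 0"

```text
clock: 8.02
eef_pos: [0.4681, 0.0719, 0.2583]
tool_rot: [0.998, 0.048, -0.006, -0.045]
ft_force: [0.2, 0.4, -0.3]
grip_width: 0.0855
grasp_force: 0.0
```

```bash
python3 st.py
```

```text
[ 0.099  0.191 -0.048  1.339  0.09  -3.14 ] [0.4681 0.0719 0.2583] 8.0167 0.085
[[ 0.995  0.096 -0.016]
 [ 0.097 -0.991  0.089]
 [-0.008 -0.09  -0.996]]
```

Request:
apply_moves --pt "0 1 0 0" --pt "0 1 0 0" --pt "0 1 0 0" --pt "0 1 0 0" --pt "0 1 0 0"

```text
clock: 8.43
eef_pos: [0.472, 0.0264, 0.2511]
tool_rot: [1.0, 0.013, -0.004, -0.023]
ft_force: [0.7, -0.1, -1.0]
grip_width: 0.0854
grasp_force: 0.0
```

Request:
apply_moves --pt "0 1 0 0" --pt "0 1 0 0" --pt "0 1 0 0" --pt "0 0 0 0" --pt "0 0 0 0"

```text
clock: 8.85
eef_pos: [0.4727, -0.0006, 0.2489]
tool_rot: [1.0, -0.008, -0.004, -0.011]
ft_force: [-0.1, 0.2, -0.3]
grip_width: 0.0857
grasp_force: 0.0
```

```bash
python3 st.py
```

```text
[-0.014  0.195 -0.066  1.318  0.022 -3.141] [ 0.4727 -0.0006  0.2489] 8.85 0.086
[[ 1.    -0.016 -0.007]
 [-0.015 -1.     0.022]
 [-0.008 -0.022 -1.   ]]
```

Request:
apply_moves --pt "0 1 0 0" --pt "0 1 0 0" --pt "0 0.7 0 0" --pt "0 0 0 0.119" --pt "0 0 0 0.119"

```text
clock: 9.27
eef_pos: [0.4724, -0.0257, 0.2482]
tool_rot: [0.988, -0.154, -0.004, 0.001]
ft_force: [0.5, -0.2, -0.4]
grip_width: 0.0853
grasp_force: 0.0
```

Request:
apply_moves --pt "0 0 0 0.119" --pt "0 0 0 0.119" --pt "0 0 0 0.119" --pt "0 0 0 0.119" --pt "0 0 0 0.119"

```text
clock: 9.68
eef_pos: [0.4724, -0.0254, 0.2482]
tool_rot: [0.893, -0.449, -0.003, 0.003]
ft_force: [-0.8, 0.1, -0.3]
grip_width: 0.0854
grasp_force: 0.0
```

Request:
apply_moves --pt "0 0 0 0.119" --pt "0 0 0 0.119" --pt "0 0 0 0.119" --pt "0 0 0 0.119" --pt "0 0 0 0.119"

```text
clock: 10.1
eef_pos: [0.4724, -0.0254, 0.2482]
tool_rot: [0.713, -0.702, -0.002, 0.003]
ft_force: [-0.4, -0.1, 0.2]
grip_width: 0.0852
grasp_force: 0.0
```

Request:
apply_moves --pt "0 0 0 0.119" --pt "0 0 0 0.119" --pt "0 0 0 0.119" --pt "0 0 0 0.119" --pt "0 0 0 0.119"

```text
clock: 10.52
eef_pos: [0.4724, -0.0254, 0.2482]
tool_rot: [-0.463, 0.886, 0.001, -0.004]
ft_force: [0.0, -0.5, -0.4]
grip_width: 0.0851
grasp_force: 0.0
```

Request:
apply_moves --pt "0 0 0 0.119" --pt "0 0 0 0.119" --pt "0 0 0 0.119" --pt "0 0 0 0.119" --pt "0 0 0 0.119"

```text
clock: 10.93
eef_pos: [0.4724, -0.0254, 0.2482]
tool_rot: [-0.169, 0.986, -0.0, -0.004]
ft_force: [-0.3, 0.2, 0.4]
grip_width: 0.0854
grasp_force: 0.0
```

Request:
apply_moves --pt "0 0 0 0.119" --pt "0 0 0 0.119" --pt "0 0 0 0" --pt "0 0 0 0" --pt "0 0 0 0"

```text
clock: 11.35
eef_pos: [0.4724, -0.0252, 0.2482]
tool_rot: [-0.05, 0.999, -0.0, -0.004]
ft_force: [0.7, -0.1, -0.1]
grip_width: 0.0852
grasp_force: 0.0
```

```bash
python3 st.py
```

```text
[-0.052  0.196 -0.066  1.317 -0.002 -0.152] [ 0.4724 -0.0252  0.2482] 11.35 0.085
[[-0.995 -0.1   -0.008]
 [-0.1    0.995 -0.001]
 [ 0.008 -0.001 -1.   ]]
```

Request:
apply_moves --pt "0 0 0 0.095" --pt "0 1 0 0" --pt "0 1 0 0" --pt "0 1 0 0" --pt "0 1 0 0"

```text
clock: 11.77
eef_pos: [0.4725, 0.0556, 0.2481]
tool_rot: [0.0, 1.0, -0.001, -0.004]
ft_force: [0.1, -0.8, -0.1]
grip_width: 0.0851
grasp_force: 0.0
```

Request:
apply_moves --pt "0 1 0 0" --pt "0 1 0 0" --pt "0 1 0 0" --pt "0 1 0 0" --pt "0 1 0 0"

```text
clock: 12.18
eef_pos: [0.4726, 0.1559, 0.248]
tool_rot: [-0.0, 1.0, -0.001, -0.004]
ft_force: [0.5, -0.2, 0.9]
grip_width: 0.0853
grasp_force: 0.0
```

Request:
apply_moves --pt "0 1 0 0" --pt "0 1 0 0" --pt "0 1 0 0" --pt "0 1 0 0" --pt "0 1 0 0"

```text
clock: 12.6
eef_pos: [0.4728, 0.2559, 0.2478]
tool_rot: [-0.0, 1.0, -0.001, -0.004]
ft_force: [0.4, -0.6, -0.0]
grip_width: 0.0853
grasp_force: 0.0
```

Request:
apply_moves --pt "0 1 0 0" --pt "0 1 0 0" --pt "0 1 0 0" --pt "0 1 0 0" --pt "0 1 0 0"

```text
clock: 13.02
eef_pos: [0.4729, 0.3559, 0.2476]
tool_rot: [-0.0, 1.0, -0.001, -0.004]
ft_force: [0.2, -0.3, -0.4]
grip_width: 0.0854
grasp_force: 0.0
```

Request:
apply_moves --pt "0 0.45 0 0" --pt "0 0 0 0" --pt "0 0 0 0" --pt "0 0 0 0" --pt "0 0 0 0"

```text
clock: 13.43
eef_pos: [0.4732, 0.3628, 0.2478]
tool_rot: [0.001, 1.0, -0.001, -0.004]
ft_force: [0.7, -0.2, 1.2]
grip_width: 0.0851
grasp_force: 0.0
```

```bash
python3 st.py; python3 -c "
from h import *
c=bot.camera('wrist');cv2.imwrite('pics/w1.png',c['image']);print(proj(c,[.473,.364,.173]),proj(c,[.473,.364,.142]))"
```

```text
[0.652 0.443 0.28  1.415 0.004 0.655] [0.4732 0.3628 0.2478] 13.4333 0.085
[[-1.     0.002 -0.008]
 [ 0.003  1.    -0.002]
 [ 0.008 -0.002 -1.   ]]
[281.95001159 238.19552435] [281.73498775 221.65642045]
```

View pics/w1.png

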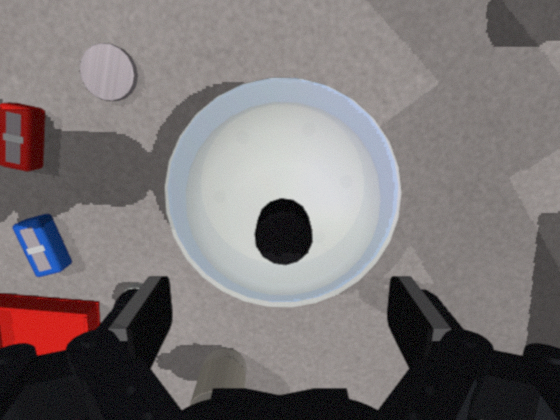

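Wrist view: the knob is centred at (284,232), within 2 px of the prediction, and the fingers straddle it. I'll descend, grip and lift.

Request:
apply_moves --pt "0 0 1 0" --pt "0 0 1 0" --pt "0 0 1 0" --pt "0 0 1 0" --pt "0 0 0.24 0"

```text
clock: 13.9
eef_pos: [0.4709, 0.3618, 0.1596]
tool_rot: [0.001, 1.0, -0.002, -0.006]
ft_force: [0.2, 0.1, 0.0]
grip_width: 0.0857
grasp_force: 0.0
```

Request:
apply_moves --pt "0 0 0 0" --pt "0 0 0 0" --pt "0 0 0 0" --pt "0 0 0 0" --pt "0 0 0 0" --claw 1

```text
clock: 14.32
eef_pos: [0.4732, 0.3647, 0.1648]
tool_rot: [0.001, 1.0, 0.001, -0.003]
ft_force: [-1.1, -0.4, 2.5]
grip_width: 0.0328
grasp_force: 60.4
```

Request:
apply_moves --pt "0 0 0 0" --pt "0 0 0 0" --pt "0 0 0 0" --pt "0 0 0 0" --pt "0 0 0 0"

```text
clock: 14.73
eef_pos: [0.4732, 0.3647, 0.1648]
tool_rot: [0.001, 1.0, 0.001, -0.002]
ft_force: [-0.4, -0.4, 5.2]
grip_width: 0.0327
grasp_force: 60.4
```

Request:
apply_moves --pt "0 0 -0.5 0" --pt "0 0 -0.5 0" --pt "0 0 -0.5 0" --pt "0 0 -0.5 0" --pt "0 0 -0.5 0"

```text
clock: 15.15
eef_pos: [0.4727, 0.364, 0.2139]
tool_rot: [0.001, 1.0, -0.001, -0.004]
ft_force: [-0.4, -0.0, -4.6]
grip_width: 0.0323
grasp_force: 60.0
```

Request:
apply_moves --pt "0 0 -1 0" --pt "0 0 -1 0" --pt "0 0 -1 0" --pt "0 0 0 0" --pt "0 0 0 0"

```text
clock: 15.57
eef_pos: [0.4739, 0.3646, 0.2744]
tool_rot: [0.001, 1.0, 0.0, -0.003]
ft_force: [-0.2, 0.1, -4.4]
grip_width: 0.0324
grasp_force: 60.3
```

Request:
apply_moves --pt "0 -0.5 0 0" --pt "0 -1 0 0" --pt "0 -1 0 0" --pt "0 -1 0 0" --pt "0 -1 0 0"

```text
clock: 15.98
eef_pos: [0.4719, 0.2719, 0.2708]
tool_rot: [0.001, 1.0, -0.002, -0.006]
ft_force: [0.1, 0.1, -3.5]
grip_width: 0.0321
grasp_force: 60.3
```

Request:
apply_moves --pt "0 -1 0 0" --pt "0 -1 0 0" --pt "0 -1 0 0" --pt "0 -1 0 0" --pt "0 -1 0 0"

```text
clock: 16.4
eef_pos: [0.4715, 0.172, 0.2711]
tool_rot: [0.001, 1.0, -0.002, -0.006]
ft_force: [-0.7, -0.4, -4.9]
grip_width: 0.0328
grasp_force: 60.3
```

Request:
apply_moves --pt "0 -1 0 0" --pt "0 -1 0 0" --pt "0 -1 0 0" --pt "0 -1 0 0" --pt "0 -1 0 0"

```text
clock: 16.82
eef_pos: [0.4711, 0.0722, 0.2714]
tool_rot: [0.001, 1.0, -0.001, -0.006]
ft_force: [0.4, -0.4, -3.7]
grip_width: 0.0326
grasp_force: 60.3
```

Request:
apply_moves --pt "-0.5 -1 0 0" --pt "-0.5 -1 0 0" --pt "-0.5 -1 0 0" --pt "-0.5 -1 0 0" --pt "-0.45 -1 0 0"

```text
clock: 17.23
eef_pos: [0.5204, -0.0276, 0.271]
tool_rot: [0.001, 1.0, -0.001, -0.006]
ft_force: [1.0, 0.0, -3.5]
grip_width: 0.0325
grasp_force: 60.3
```

Request:
apply_moves --pt "0 -1 0 0" --pt "0 -1 0 0" --pt "0 -1 0 0" --pt "0 -1 0 0" --pt "0 -1 0 0"

```text
clock: 17.65
eef_pos: [0.5197, -0.1273, 0.271]
tool_rot: [0.001, 1.0, -0.0, -0.006]
ft_force: [0.7, -0.4, -2.9]
grip_width: 0.0325
grasp_force: 60.3
```

Request:
apply_moves --pt "0 -1 0 0" --pt "0 -1 0 0" --pt "0 -1 0 0" --pt "0 -1 0 0" --pt "0 -1 0 0"

```text
clock: 18.07
eef_pos: [0.5195, -0.227, 0.2711]
tool_rot: [0.001, 1.0, 0.0, -0.006]
ft_force: [0.4, -0.5, -3.4]
grip_width: 0.0327
grasp_force: 60.3
```

Request:
apply_moves --pt "0 -1 0 0" --pt "0 -1 0 0" --pt "0 -1 0 0" --pt "0 -1 0 0" --pt "0 -1 0 0"

```text
clock: 18.48
eef_pos: [0.5194, -0.3269, 0.271]
tool_rot: [0.001, 1.0, 0.0, -0.006]
ft_force: [1.3, 0.2, -4.4]
grip_width: 0.0325
grasp_force: 60.3
```

Request:
apply_moves --pt "0 -0.9 0 0" --pt "0 -0.5 0 0" --pt "0 0 0 0" --pt "0 0 0 0" --pt "0 0 0 0"

```text
clock: 18.9
eef_pos: [0.5207, -0.353, 0.2727]
tool_rot: [0.0, 1.0, 0.0, -0.005]
ft_force: [0.2, 0.3, -3.9]
grip_width: 0.0323
grasp_force: 60.3
```

```bash
python3 st.py; python3 -c "
from h import *
import pickle
for n in ('top','scene'):
  c=bot.camera(n);cv2.imwrite('pics/%s1.png'%n,c['image']);pickle.dump(c,open(n+'1.pkl','wb'))"
```

```text
[-0.593  0.51   0.45   1.519 -0.005 -0.593] [ 0.5207 -0.353   0.2727] 18.9 0.032
[[-1.     0.001 -0.009]
 [ 0.001  1.     0.   ]
 [ 0.009  0.    -1.   ]]
```

View pics/top1.png

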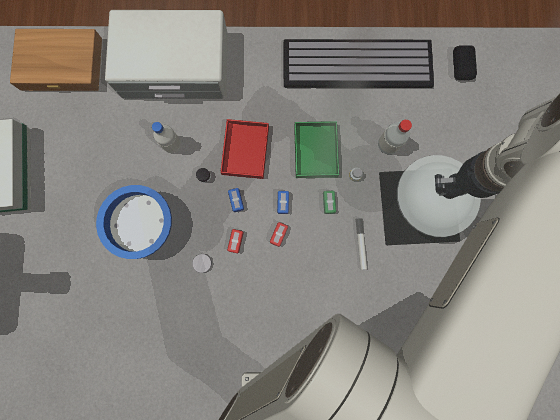

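Top view: the lid is held at (438,196) over the mat, and the open desiccator is at (134,222). I'll shift 20 mm in -y and lower.

Request:
apply_moves --pt "0 -0.5 1 0" --pt "0 -0.5 1 0" --pt "0 0 1 0" --pt "0 0 1 0" --pt "0 0 1 0"

```text
clock: 19.42
eef_pos: [0.5205, -0.3732, 0.1728]
tool_rot: [0.0, 1.0, -0.001, -0.004]
ft_force: [0.1, -0.5, -3.9]
grip_width: 0.0324
grasp_force: 60.4
```

Request:
apply_moves --pt "0 0 1 0" --pt "0 0 1 0" --pt "0 0 1 0" --pt "0 0 0.5 0" --pt "0 0 0 0"

```text
clock: 19.83
eef_pos: [0.5183, -0.3722, 0.1005]
tool_rot: [0.0, 1.0, 0.001, -0.006]
ft_force: [-0.7, 1.5, -4.5]
grip_width: 0.0323
grasp_force: 60.4
```

Request:
apply_moves --pt "0 0 0.2 0" --pt "0 0 0.2 0" --pt "0 0 0.1 0" --pt "0 0 0.1 0" --pt "0 0 0 0"

```text
clock: 20.25
eef_pos: [0.5198, -0.3744, 0.0918]
tool_rot: [0.001, 1.0, -0.001, -0.004]
ft_force: [-0.2, 0.3, -2.8]
grip_width: 0.0324
grasp_force: 60.4
```

```bash
python3 st.py; python3 - <<'E'
from h import *
import pickle
c=pickle.load(open("top1.pkl","rb"))
from meas import mask
for z,nm,m in[(.08,"flange",mask(c["image"],"blue"))]:
    for k in cv2.findContours(m,cv2.RETR_CCOMP,cv2.CHAIN_APPROX_NONE)[0]:
        if cv2.contourArea(k)<1000: continue
        for zz in (.08,.04):
            P=np.array([ray(c,p[0],zz)[:2]*1000 for p in k],np.float32); print(nm,zz,cv2.minEnclosingCircle(P),cv2.fitEllipse(P))
E
```

```text
[-0.622  0.624  0.164  1.116 -0.006 -0.62 ] [ 0.5198 -0.3744  0.0918] 20.25 0.032
[[-1.     0.002 -0.007]
 [ 0.002  1.    -0.002]
 [ 0.007 -0.002 -1.   ]]
flange 0.08 ((472.4023742675781, 365.6800231933594), 93.24042510986328) ((472.3846740722656, 365.8136291503906), (182.7422637939453, 183.9499969482422), 161.10499572753906)
flange 0.04 ((476.6031494140625, 379.73443603515625), 96.91799926757812) ((476.58477783203125, 379.87335205078125), (189.9500274658203, 191.2053985595703), 161.10498046875)
flange 0.08 ((469.5287170410156, 356.6638488769531), 74.7457275390625) ((470.1081848144531, 357.8553771972656), (135.79873657226562, 146.11370849609375), 73.89258575439453)
flange 0.04 ((473.6162109375, 370.3629455566406), 77.69381713867188) ((474.218505859375, 371.6012268066406), (141.1549530029297, 151.87677001953125), 73.89258575439453)
```

Request:
apply_moves --pt "0 0 0.1 0" --pt "0 0 0.05 0" --pt "0 0 0 0" --pt "0 0 0 0" --pt "0 0 0 0"

```text
clock: 20.67
eef_pos: [0.5198, -0.3746, 0.089]
tool_rot: [0.001, 1.0, -0.001, -0.004]
ft_force: [-1.0, -0.8, -0.4]
grip_width: 0.0323
grasp_force: 60.6
```

Request:
apply_moves --pt "0 0 0 0" --pt "0 0 0 0" --pt "0 0 0 0" --pt "0 0 0 0" --pt "0 0 0 0" --claw 0

```text
clock: 21.08
eef_pos: [0.5198, -0.3743, 0.0886]
tool_rot: [0.001, 1.0, -0.001, -0.004]
ft_force: [-0.0, 0.8, 0.3]
grip_width: 0.0852
grasp_force: 0.0
```

```bash
python3 st.py
```

```text
[-0.622  0.627  0.161  1.11  -0.006 -0.62 ] [ 0.5198 -0.3743  0.0886] 21.0833 0.085
[[-1.     0.001 -0.008]
 [ 0.001  1.    -0.001]
 [ 0.008 -0.001 -1.   ]]
```

Request:
apply_moves --pt "0 0 -0.5 0" --pt "0 0 -1 0" --pt "0 0 -1 0" --pt "0 0 -1 0" --pt "0 0 -1 0"

```text
clock: 21.5
eef_pos: [0.5204, -0.3741, 0.1802]
tool_rot: [0.001, 1.0, -0.001, -0.004]
ft_force: [0.2, -0.4, 0.3]
grip_width: 0.0853
grasp_force: 0.0
```

Request:
apply_moves --pt "0 0 -1 0" --pt "-0.5 1 0 0.05" --pt "0 1 0 0" --pt "0 1 0 0" --pt "0 1 0 0"

```text
clock: 21.92
eef_pos: [0.5339, -0.2936, 0.1993]
tool_rot: [0.027, 1.0, -0.001, -0.003]
ft_force: [-1.4, -0.2, 0.5]
grip_width: 0.0855
grasp_force: 0.0
```

Request:
apply_moves --pt "0 1 0 0" --pt "0 1 0 0" --pt "0 1 0 0" --pt "0 1 0 0" --pt "0 1 0 0"

```text
clock: 22.33
eef_pos: [0.5392, -0.1934, 0.1991]
tool_rot: [0.027, 1.0, -0.001, -0.003]
ft_force: [-0.0, 0.8, 0.1]
grip_width: 0.0854
grasp_force: 0.0
```

Request:
apply_moves --pt "0 1 0 0" --pt "0 1 0 0" --pt "0 1 0 0" --pt "0 1 0 0" --pt "0 1 0 0"

```text
clock: 22.75
eef_pos: [0.5446, -0.0935, 0.1989]
tool_rot: [0.027, 1.0, -0.001, -0.003]
ft_force: [0.0, -0.9, -0.0]
grip_width: 0.0855
grasp_force: 0.0
```

Request:
apply_moves --pt "0 1 0 0" --pt "0 1 0 0" --pt "0 1 0 0" --pt "0 1 0 0" --pt "0 0.4 0 0"

```text
clock: 23.17
eef_pos: [0.5495, -0.0044, 0.1987]
tool_rot: [0.026, 1.0, -0.0, -0.003]
ft_force: [-0.5, 0.1, -0.7]
grip_width: 0.0853
grasp_force: 0.0
```

Request:
apply_moves --pt "0 0 0 0" --pt "0 0 0 0" --pt "0 0 0 0" --pt "0 0 0 0" --pt "0 0 0 0"

```text
clock: 23.58
eef_pos: [0.5492, -0.0077, 0.1978]
tool_rot: [0.028, 1.0, -0.001, -0.004]
ft_force: [-0.7, 0.1, -0.2]
grip_width: 0.0853
grasp_force: 0.0
```

```bash
cat > look.py <<'E'
import sys
from meas import *
import st
M=Ro.from_quat(st.o["tool_rot"]).as_matrix()
for n in sys.argv[1:]:
    c=bot.camera(n); cv2.imwrite(f"pics/last_{n}.png",c["image"]); print(n)
    for o in mounts(c,lo=100 if n=="top" else 500):
        if .2<o[1]/1e3<.85 and abs(o[2])<470: print(o, "rel tool rows", (M.T@np.array([o[1]/1e3-st.o["eef_pos"][0],o[2]/1e3-st.o["eef_pos"][1],0])/.02).round(2))
E
python3 look.py wrist top
```

```text
[-0.013  0.373  0.042  1.248 -0.002  0.042] [ 0.5492 -0.0077  0.1978] 23.5833 0.085
[[-0.998  0.055 -0.008]
 [ 0.055  0.998 -0.001]
 [ 0.008 -0.002 -1.   ]]
wrist
('blue', 531, -9, 60, 29, -1, 2494.5) rel tool rows [ 0.91 -0.12  0.01]
('blue', 537, 113, 62, 33, 15, 2947.5) rel tool rows [ 0.95  5.99 -0.  ]
('green', 675, -98, 162, 118, 1, 13926.0) rel tool rows [-6.53 -4.16 -0.04]
('green', 532, -128, 59, 35, 3, 2906.5) rel tool rows [ 0.53 -6.05  0.02]
('red', 676, 94, 160, 120, -5, 13113.5) rel tool rows [-6.05  5.43 -0.06]
('red', 447, 2, 59, 29, -23, 3159.0) rel tool rows [5.13 0.2  0.04]
('red', 434, 112, 52, 34, -12, 1934.0) rel tool rows [6.08 5.66 0.04]
top
('blue', 537, 119, 58, 28, 15, 204.5) rel tool rows [ 0.96  6.29 -0.  ]
('blue', 478, 386, 195, 192, -90, 4244.5) rel tool rows [ 4.65 19.46  0.  ]
('red', 741, -340, 34, 29, -47, 102.0) rel tool rows [-10.49 -16.06  -0.05]
('red', 678, 113, 155, 83, -5, 1511.5) rel tool rows [-6.09  6.38 -0.06]
```

View pics/last_wrist.png

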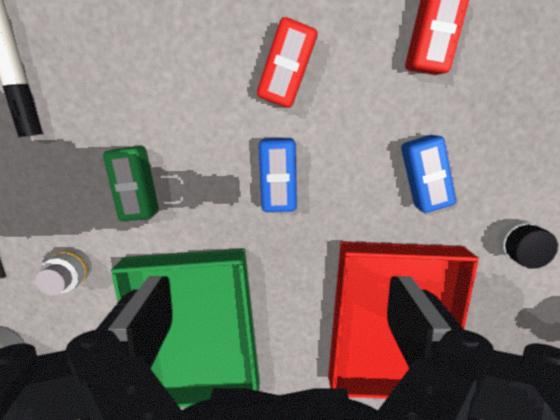

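Wrist view: blue mount A is centred at (278,175) with the steel up. It needs +0.9 rows in tool x, then descend and grip.

Request:
apply_moves --pt "0.9 -0.08 1 0" --pt "0 0 1 0" --pt "0 0 1 0" --pt "0 0 1 0" --pt "0 0 1 0"

```text
clock: 24.1
eef_pos: [0.5304, -0.0078, 0.0972]
tool_rot: [0.027, 1.0, -0.001, -0.004]
ft_force: [0.2, -0.1, -1.2]
grip_width: 0.0853
grasp_force: 0.0
```

Request:
apply_moves --pt "0 0 1 0" --pt "0 0 1 0" --pt "0 0 0.7 0" --pt "0 0 0.4 0" --pt "0 0 0.4 0"

```text
clock: 24.52
eef_pos: [0.5296, -0.0078, 0.0271]
tool_rot: [0.027, 1.0, -0.001, -0.004]
ft_force: [0.8, 0.6, 0.7]
grip_width: 0.0857
grasp_force: 0.0
```

Request:
apply_moves --pt "0 0 0 0" --pt "0 0 0 0" --pt "0 0 0 0" --pt "0 0 0 0" --pt "0 0 0 0" --claw 1

```text
clock: 24.93
eef_pos: [0.531, -0.0075, 0.0293]
tool_rot: [0.027, 1.0, -0.001, -0.003]
ft_force: [-1.4, 0.3, 0.1]
grip_width: 0.0285
grasp_force: 59.9
```

Request:
apply_moves --pt "0 0 0 0" --pt "0 0 0 0" --pt "0 0 0 0" --pt "0 0 -0.5 0" --pt "0 0 -0.5 0"

```text
clock: 25.35
eef_pos: [0.5289, -0.0074, 0.0478]
tool_rot: [0.027, 1.0, -0.001, -0.005]
ft_force: [-0.8, -1.1, -0.4]
grip_width: 0.0286
grasp_force: 60.0
```

```bash
python3 st.py
```

```text
[-0.013  0.483 -0.22   0.879 -0.001  0.041] [ 0.5289 -0.0074  0.0478] 25.35 0.029
[[-0.998  0.054 -0.011]
 [ 0.054  0.999 -0.001]
 [ 0.01  -0.002 -1.   ]]
```

Request:
apply_moves --pt "0 0 -1 -0.055" --pt "0 0 -1 0" --pt "0 0 -1 0" --pt "0 0 -1 0" --pt "0 0 -1 0"

```text
clock: 25.77
eef_pos: [0.5305, -0.0073, 0.1495]
tool_rot: [-0.002, 1.0, -0.001, -0.004]
ft_force: [1.3, 0.1, -0.2]
grip_width: 0.0285
grasp_force: 60.0
```

Request:
apply_moves --pt "0.25 1 -0.5 0" --pt "0.25 1 0 0" --pt "0.25 1 0 0" --pt "0.25 1 0 0" --pt "0.25 1 0 0"

```text
clock: 26.18
eef_pos: [0.505, 0.0934, 0.1588]
tool_rot: [-0.002, 1.0, -0.001, -0.004]
ft_force: [0.8, 0.6, -2.0]
grip_width: 0.0285
grasp_force: 60.0
```

Request:
apply_moves --pt "0 1 0 0" --pt "0 1 0 0" --pt "0 1 0 0" --pt "0 1 0 0" --pt "0 1 0 0"

```text
clock: 26.6
eef_pos: [0.5047, 0.1935, 0.1585]
tool_rot: [-0.002, 1.0, -0.001, -0.004]
ft_force: [0.5, -0.7, -0.9]
grip_width: 0.0283
grasp_force: 60.0
```

Request:
apply_moves --pt "0 1 0 0" --pt "0 1 0 0" --pt "0 1 0 0" --pt "0 1 0 0" --pt "0 1 0 0"

```text
clock: 27.02
eef_pos: [0.5044, 0.2934, 0.1583]
tool_rot: [-0.002, 1.0, -0.001, -0.004]
ft_force: [-0.7, -1.3, -0.6]
grip_width: 0.0283
grasp_force: 60.0
```

Request:
apply_moves --pt "0 1 0 0" --pt "0 1 0 0" --pt "0 1 0 0" --pt "0 0.6 0 0" --pt "0 0 0 0"

```text
clock: 27.43
eef_pos: [0.5041, 0.3669, 0.1579]
tool_rot: [-0.003, 1.0, -0.0, -0.004]
ft_force: [0.3, -0.2, -0.2]
grip_width: 0.0288
grasp_force: 60.0
```

Request:
apply_moves --pt "0 0 0 0" --pt "0 0 0 0" --pt "0 0 0 0" --pt "0 0 0 0" --pt "0 0 0 0"

```text
clock: 27.85
eef_pos: [0.5047, 0.3637, 0.1578]
tool_rot: [-0.001, 1.0, -0.001, -0.004]
ft_force: [1.1, 0.6, -0.5]
grip_width: 0.0284
grasp_force: 60.0
```

```bash
python3 st.py
```

```text
[0.623 0.539 0.199 1.237 0.004 0.62 ] [0.5047 0.3637 0.1578] 27.85 0.028
[[-1.    -0.002 -0.008]
 [-0.002  1.    -0.001]
 [ 0.008 -0.001 -1.   ]]
```

Request:
apply_moves --pt "0 0 1 0" --pt "0 0 1 0" --pt "0 0 1 0" --pt "0 0 0.7 0" --pt "0 0 0.35 0"

```text
clock: 28.27
eef_pos: [0.5027, 0.3631, 0.0743]
tool_rot: [-0.001, 1.0, -0.002, -0.006]
ft_force: [-0.1, -0.3, -0.5]
grip_width: 0.0286
grasp_force: 60.0
```

Request:
apply_moves --pt "0 0 0.25 0" --pt "0 0 0.05 0" --pt "0 0 0 0" --pt "0 0 0 0" --pt "0 0 0 0"

```text
clock: 28.68
eef_pos: [0.5045, 0.3649, 0.0718]
tool_rot: [-0.002, 1.0, 0.0, -0.003]
ft_force: [0.7, 0.7, -1.1]
grip_width: 0.0285
grasp_force: 60.0
```

Request:
apply_moves --pt "0 0 0 0" --pt "0 0 0 0" --pt "0 0 0 0" --pt "0 0 0 0" --pt "0 0 0 0" --claw 0.4

```text
clock: 29.1
eef_pos: [0.5039, 0.3646, 0.0709]
tool_rot: [-0.002, 1.0, -0.0, -0.004]
ft_force: [-0.5, -0.6, -0.4]
grip_width: 0.0515
grasp_force: 0.0
```

Request:
apply_moves --pt "0 0 -0.4 0" --pt "0 0 -1 0" --pt "0 0 -1 0" --pt "0 0 -1 0" --pt "0 0 -1 0"

```text
clock: 29.52
eef_pos: [0.5045, 0.3646, 0.1601]
tool_rot: [-0.002, 1.0, -0.001, -0.004]
ft_force: [0.9, 0.8, 0.2]
grip_width: 0.0512
grasp_force: 0.0
```

```bash
python3 look.py top
```

```text
[0.624 0.538 0.203 1.242 0.004 0.62 ] [0.5045 0.3646 0.1601] 29.5167 0.051
[[-1.    -0.004 -0.008]
 [-0.004  1.    -0.001]
 [ 0.008 -0.001 -1.   ]]
top
('blue', 536, 118, 60, 29, 15, 216.5) rel tool rows [ -1.53 -12.33   0.  ]
('blue', 482, 377, 194, 176, 34, 1226.0) rel tool rows [1.12 0.63 0.01]
('green', 676, -86, 148, 93, 0, 1285.0) rel tool rows [ -8.49 -22.56  -0.04]
('red', 427, 118, 58, 30, -14, 222.5) rel tool rows [  3.92 -12.31   0.04]
('red', 445, 5, 58, 29, -23, 209.0) rel tool rows [  3.04 -17.97   0.04]
('red', 741, -339, 35, 27, -45, 100.5) rel tool rows [-11.69 -35.22  -0.05]
('red', 676, 97, 155, 115, -6, 2283.5) rel tool rows [ -8.53 -13.41  -0.05]
```

Request:
apply_moves --pt "-0.3 -1 0 0" --pt "-0.3 -1 0 0" --pt "-0.3 -1 0 0" --pt "-0.3 -1 0 0" --pt "-0.33 -1 0 0" --claw 0

```text
clock: 29.98
eef_pos: [0.5356, 0.2639, 0.159]
tool_rot: [-0.002, 1.0, -0.0, -0.004]
ft_force: [1.2, -0.2, 0.3]
grip_width: 0.0854
grasp_force: 0.0
```

Request:
apply_moves --pt "0 -1 0 0" --pt "0 -1 0 0" --pt "0 -1 0 0" --pt "0 -1 0 0" --pt "0 -1 0 0"

```text
clock: 30.4
eef_pos: [0.5359, 0.1638, 0.1591]
tool_rot: [-0.002, 1.0, -0.001, -0.004]
ft_force: [0.5, 0.7, 0.1]
grip_width: 0.0853
grasp_force: 0.0
```

Request:
apply_moves --pt "0 -1 0 0" --pt "0 -1 0 0" --pt "0 -0.33 0 0" --pt "0 0 0 -0.119" --pt "0 0 0 -0.119"

```text
clock: 30.82
eef_pos: [0.5362, 0.1177, 0.1591]
tool_rot: [-0.128, 0.992, 0.0, -0.004]
ft_force: [-0.2, 0.4, -0.0]
grip_width: 0.0854
grasp_force: 0.0
```

Request:
apply_moves --pt "0 0 0 -0.012" --pt "0 0 0 0" --pt "0 0 0 0" --pt "0 0 0 0" --pt "0 0 0 0"

```text
clock: 31.23
eef_pos: [0.536, 0.1184, 0.1587]
tool_rot: [-0.132, 0.991, -0.0, -0.004]
ft_force: [0.1, 0.0, -0.3]
grip_width: 0.0852
grasp_force: 0.0
```

```bash
python3 look.py wrist
```

```text
[ 2.170e-01  4.000e-01 -2.400e-02  1.155e+00  1.000e-03 -4.800e-02] [0.536  0.1184 0.1587] 31.2333 0.085
[[-0.965 -0.262 -0.008]
 [-0.262  0.965 -0.001]
 [ 0.008  0.001 -1.   ]]
wrist
('blue', 536, 117, 61, 29, 15, 3140.0) rel tool rows [ 0.02 -0.07  0.  ]
('blue', 510, 312, 133, 26, 27, 3795.0) rel tool rows [-1.28  9.68 -0.  ]
('green', 648, -51, 116, 44, 3, 7153.5) rel tool rows [-3.19 -9.64 -0.03]
('green', 540, -70, 60, 18, 3, 2024.5) rel tool rows [ 2.27 -9.14  0.01]
('red', 661, 97, 137, 115, -5, 15396.0) rel tool rows [-5.75 -2.67 -0.05]
('red', 429, 117, 60, 29, -13, 4340.0) rel tool rows [5.18 1.33 0.04]
('red', 448, 6, 59, 34, -23, 2859.5) rel tool rows [ 5.72 -4.27  0.04]
```

Request:
apply_moves --pt "0 0 1 0" --pt "0 0 1 0" --pt "0 0 1 0" --pt "0 0 1 0" --pt "0 0 1 0"

```text
clock: 31.7
eef_pos: [0.5352, 0.1181, 0.0579]
tool_rot: [-0.132, 0.991, -0.0, -0.004]
ft_force: [-0.8, -0.1, 0.0]
grip_width: 0.0856
grasp_force: 0.0
```

Request:
apply_moves --pt "0 0 0.8 0" --pt "0 0 0.4 0" --pt "0 0 0.28 0" --pt "0 0 0 0" --pt "0 0 0 0"

```text
clock: 32.12
eef_pos: [0.5354, 0.1181, 0.0296]
tool_rot: [-0.132, 0.991, -0.0, -0.004]
ft_force: [0.5, 0.2, 0.4]
grip_width: 0.0854
grasp_force: 0.0
```

Request:
apply_moves --pt "0 0 0 0" --pt "0 0 0 0" --pt "0 0 0 0" --pt "0 0 0 0" --pt "0 0 0 0" --claw 1

```text
clock: 32.53
eef_pos: [0.5356, 0.118, 0.03]
tool_rot: [-0.132, 0.991, -0.0, -0.003]
ft_force: [-0.5, -0.0, 1.2]
grip_width: 0.0284
grasp_force: 59.7
```

Request:
apply_moves --pt "0 0 0 0" --pt "0 0 0 0" --pt "0 0 0 0" --pt "0 0 0 0" --pt "0 0 0 0"

```text
clock: 32.95
eef_pos: [0.5356, 0.1181, 0.0299]
tool_rot: [-0.132, 0.991, -0.0, -0.003]
ft_force: [-0.1, -0.3, 5.6]
grip_width: 0.0286
grasp_force: 60.5
```

Request:
apply_moves --pt "0 0 -0.5 0" --pt "0 0 -1 0" --pt "0 0 -1 0.119" --pt "0 0 -1 0.119" --pt "0 0 -1 0.015"

```text
clock: 33.37
eef_pos: [0.5349, 0.1179, 0.1197]
tool_rot: [0.002, 1.0, -0.001, -0.005]
ft_force: [0.2, 0.1, -0.9]
grip_width: 0.0283
grasp_force: 59.8
```

Request:
apply_moves --pt "0 0 -1 0" --pt "0 0 -1 0" --pt "0 0 0 0" --pt "0 0 0 0" --pt "0 0 0 0"

```text
clock: 33.78
eef_pos: [0.5352, 0.1179, 0.1581]
tool_rot: [-0.0, 1.0, -0.001, -0.005]
ft_force: [-0.5, 0.2, -1.6]
grip_width: 0.0285
grasp_force: 59.8
```

```bash
python3 st.py
```

```text
[ 0.217  0.4   -0.025  1.156  0.     0.216] [0.5352 0.1179 0.1581] 33.7833 0.029
[[-1.    -0.001 -0.01 ]
 [-0.001  1.    -0.002]
 [ 0.01  -0.002 -1.   ]]
```

Request:
apply_moves --pt "0.97 1 0 0" --pt "0.97 1 0 0" --pt "0.97 1 0 0" --pt "0.97 1 0 0" --pt "0.97 1 0 0"

```text
clock: 34.2
eef_pos: [0.4367, 0.2181, 0.1578]
tool_rot: [-0.0, 1.0, -0.001, -0.006]
ft_force: [0.7, 0.1, -0.6]
grip_width: 0.0288
grasp_force: 59.8
```

Request:
apply_moves --pt "0 1 0 0" --pt "0 1 0 0" --pt "0 1 0 0" --pt "0 1 0 0" --pt "0 1 0 0"

```text
clock: 34.62
eef_pos: [0.4376, 0.3183, 0.1576]
tool_rot: [-0.0, 1.0, -0.002, -0.006]
ft_force: [-0.2, 0.6, -1.7]
grip_width: 0.0288
grasp_force: 59.8
```

Request:
apply_moves --pt "0 1 0 0" --pt "0 1 0 0" --pt "0 0.35 0 0" --pt "0 0 0 0" --pt "0 0 0 0"

```text
clock: 35.03
eef_pos: [0.4381, 0.3641, 0.1581]
tool_rot: [-0.001, 1.0, -0.002, -0.005]
ft_force: [-0.4, -0.4, -1.2]
grip_width: 0.0285
grasp_force: 59.8
```

Request:
apply_moves --pt "0 0 1 0" --pt "0 0 1 0" --pt "0 0 1 0" --pt "0 0 0.7 0" --pt "0 0 0.35 0"

```text
clock: 35.45
eef_pos: [0.4369, 0.3622, 0.076]
tool_rot: [0.001, 1.0, -0.002, -0.006]
ft_force: [-0.5, 0.2, -1.7]
grip_width: 0.0285
grasp_force: 59.8
```

Request:
apply_moves --pt "0 0 0.25 0" --pt "0 0 0.05 0" --pt "0 0 0 0" --pt "0 0 0 0" --pt "0 0 0 0"

```text
clock: 35.87
eef_pos: [0.4389, 0.3654, 0.0737]
tool_rot: [-0.0, 1.0, 0.0, -0.003]
ft_force: [-0.6, 0.9, -1.0]
grip_width: 0.0287
grasp_force: 59.8
```

```bash
python3 st.py
```

```text
[ 0.692  0.518 -0.077  0.981  0.004  0.692] [0.4389 0.3654 0.0737] 35.8667 0.029
[[-1.    -0.    -0.006]
 [-0.     1.     0.   ]
 [ 0.006  0.    -1.   ]]
```

Request:
apply_moves --pt "0 0 0.1 0" --pt "0 0 0.04 0" --pt "0 0 0 0" --pt "0 0 0 0" --pt "0 0 0 0"

```text
clock: 36.28
eef_pos: [0.4383, 0.3651, 0.0699]
tool_rot: [-0.0, 1.0, -0.001, -0.004]
ft_force: [0.6, -0.4, 0.0]
grip_width: 0.0284
grasp_force: 59.9
```

Request:
apply_moves --pt "0 0 0 0" --pt "0 0 0 0" --pt "0 0 0 0" --pt "0 0 0 0" --pt "0 0 0 0" --claw 0.4

```text
clock: 36.7
eef_pos: [0.4382, 0.365, 0.0698]
tool_rot: [-0.0, 1.0, -0.001, -0.004]
ft_force: [0.0, 0.3, -0.8]
grip_width: 0.051
grasp_force: 0.0
```

Request:
apply_moves --pt "0 0 -0.4 0" --pt "0 0 -1 0" --pt "0 0 -1 0" --pt "0 0 -1 0" --pt "0 0 -1 0"

```text
clock: 37.12
eef_pos: [0.4388, 0.365, 0.1593]
tool_rot: [-0.0, 1.0, -0.001, -0.004]
ft_force: [-0.3, 0.2, 0.5]
grip_width: 0.0511
grasp_force: 0.0
```

Request:
apply_moves --pt "0 -1 0 0" --pt "0 -1 0 0" --pt "0 -1 0 0" --pt "0 -1 0 0" --pt "0 -1 0 0"

```text
clock: 37.53
eef_pos: [0.4389, 0.2643, 0.1587]
tool_rot: [-0.0, 1.0, -0.0, -0.004]
ft_force: [0.2, -0.4, -0.1]
grip_width: 0.0513
grasp_force: 0.0
```

```bash
sed -i 's/lo=100 if/lo=60 if/' look.py; python3 look.py top; python3 -c "
import cv2;a=cv2.imread('pics/last_top.png');cv2.imwrite('pics/c2.png',cv2.resize(a[100:270,80:480],(800,340),interpolation=2))"
```

```text
[ 0.54   0.331 -0.127  1.12   0.003  0.539] [0.4389 0.2643 0.1587] 37.5333 0.051
[[-1.    -0.001 -0.007]
 [-0.001  1.    -0.001]
 [ 0.007 -0.001 -1.   ]]
top
('blue', 411, 322, 62, 19, -64, 87.5) rel tool rows [1.39 2.89 0.01]
('blue', 534, 337, 145, 47, 55, 408.5) rel tool rows [-4.76  3.63 -0.04]
('blue', 735, 335, 29, 27, 2, 78.5) rel tool rows [-14.81   3.52  -0.11]
('green', 676, -86, 148, 93, 0, 1321.0) rel tool rows [-11.84 -17.53  -0.07]
('red', 427, 118, 58, 29, -13, 217.5) rel tool rows [ 0.6  -7.31  0.01]
('red', 445, 5, 58, 27, -23, 202.0) rel tool rows [-2.900e-01 -1.296e+01  1.000e-02]
('red', 741, -340, 34, 29, -47, 102.0) rel tool rows [-15.07 -30.23  -0.08]
('red', 676, 96, 155, 116, -5, 2282.5) rel tool rows [-11.85  -8.43  -0.08]
```

View pics/c2.png

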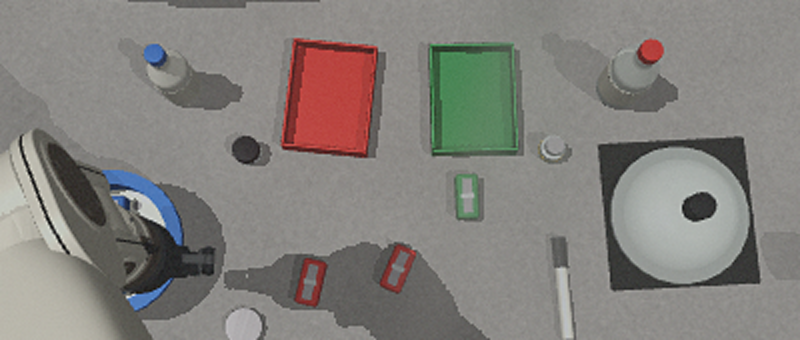

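The crop shows the lid in the middle of the mat and both reds unmoved. The green mount has been knocked to about (467,196) in the crop and is still face up. Picking red A next.

Request:
apply_moves --pt "0.6 -1 0 0" --pt "0 -1 0 0" --pt "0 -1 0 0" --pt "0 -1 0 0" --pt "0 -1 0 0" --claw 0

```text
clock: 38.0
eef_pos: [0.427, 0.1643, 0.1588]
tool_rot: [-0.0, 1.0, -0.0, -0.004]
ft_force: [0.9, -0.0, 0.2]
grip_width: 0.0852
grasp_force: 0.0
```

Request:
apply_moves --pt "0 -1 0 0" --pt "0 -1 0 0" --pt "0 -0.32 0 0" --pt "0 0 0 0.119" --pt "0 0 0 0.1"

```text
clock: 38.42
eef_pos: [0.4273, 0.1184, 0.1588]
tool_rot: [0.118, 0.993, -0.001, -0.004]
ft_force: [0.1, -1.4, -0.1]
grip_width: 0.0855
grasp_force: 0.0
```

Request:
apply_moves --pt "0 0 0 0" --pt "0 0 0 0" --pt "0 0 0 0" --pt "0 0 0 0" --pt "0 0 0 0"

```text
clock: 38.83
eef_pos: [0.427, 0.1189, 0.1582]
tool_rot: [0.113, 0.994, -0.001, -0.004]
ft_force: [0.5, 0.1, 0.8]
grip_width: 0.0857
grasp_force: 0.0
```

```bash
python3 look.py wrist top
```

```text
[ 2.710e-01  2.040e-01 -3.020e-01  1.073e+00  1.000e-03  4.980e-01] [0.427  0.1189 0.1582] 38.8333 0.086
[[-0.974  0.225 -0.008]
 [ 0.225  0.974 -0.001]
 [ 0.007 -0.003 -1.   ]]
wrist
('blue', 480, 301, 129, 25, -1, 3831.0) rel tool rows [-0.53  9.47 -0.03]
('red', 444, 8, 65, 33, -23, 1653.5) rel tool rows [-2.08 -5.21 -0.  ]
('red', 426, 118, 61, 29, -12, 3150.0) rel tool rows [ 0.04 -0.05  0.  ]
top
('blue', 478, 404, 193, 159, 2, 2923.0) rel tool rows [ 0.73 14.46 -0.04]
('blue', 735, 334, 32, 23, 45, 75.0) rel tool rows [-12.58  13.95  -0.14]
('green', 676, -86, 148, 93, 0, 1329.5) rel tool rows [-14.44  -7.18  -0.09]
('red', 446, 5, 58, 28, -23, 204.0) rel tool rows [-2.21 -5.33 -0.  ]
('red', 741, -340, 34, 29, -47, 97.5) rel tool rows [-20.47 -18.82  -0.1 ]
('red', 676, 97, 155, 115, -6, 2278.5) rel tool rows [-12.38   1.74  -0.1 ]
```

Request:
apply_moves --pt "0 0 1 0" --pt "0 0 1 0" --pt "0 0 1 0" --pt "0 0 1 0" --pt "0 0 1 0"

```text
clock: 39.35
eef_pos: [0.4263, 0.1186, 0.0574]
tool_rot: [0.114, 0.993, -0.001, -0.004]
ft_force: [-0.4, 0.3, 0.1]
grip_width: 0.0856
grasp_force: 0.0
```

Request:
apply_moves --pt "0 0 0.8 0" --pt "0 0 0.4 0" --pt "0 0 0.26 0" --pt "0 0 0 0" --pt "0 0 0 0"

```text
clock: 39.77
eef_pos: [0.4264, 0.1186, 0.0294]
tool_rot: [0.114, 0.993, -0.001, -0.004]
ft_force: [-0.2, 0.6, 1.0]
grip_width: 0.0856
grasp_force: 0.0
```

Request:
apply_moves --pt "0 0 0 0" --pt "0 0 0 0" --pt "0 0 0 0" --pt "0 0 0 0" --pt "0 0 0 0" --claw 1

```text
clock: 40.18
eef_pos: [0.4265, 0.1186, 0.0297]
tool_rot: [0.114, 0.993, -0.001, -0.003]
ft_force: [-1.8, -0.4, 0.0]
grip_width: 0.028
grasp_force: 59.7
```

Request:
apply_moves --pt "0 0 0 0" --pt "0 0 -0.5 0" --pt "0 0 -1 0" --pt "0 0 -1 -0.06" --pt "0 0 -1 -0.065"

```text
clock: 40.6
eef_pos: [0.4257, 0.1183, 0.0992]
tool_rot: [0.047, 0.999, -0.001, -0.005]
ft_force: [0.9, -0.6, -2.0]
grip_width: 0.0288
grasp_force: 59.8
```

Request:
apply_moves --pt "-0.5 0.13 -1 0" --pt "-1 0 0 0" --pt "-1 0 0 0" --pt "-1 0 0 0" --pt "-1 0 0 0"

```text
clock: 41.02
eef_pos: [0.517, 0.1122, 0.118]
tool_rot: [0.049, 0.999, -0.001, -0.004]
ft_force: [-0.1, 1.1, -0.4]
grip_width: 0.0285
grasp_force: 59.9
```

Request:
apply_moves --pt "-1 0 0 0" --pt "-1 0 0 0" --pt "-1 0 0 0" --pt "-1 0 0 0" --pt "-1 0 0 0"

```text
clock: 41.43
eef_pos: [0.6164, 0.1024, 0.1166]
tool_rot: [0.049, 0.999, -0.001, -0.005]
ft_force: [0.1, -0.4, -1.4]
grip_width: 0.0288
grasp_force: 59.9
```

Request:
apply_moves --pt "-1 0 0 0" --pt "-1 0 0 0" --pt "-1 0 0 0" --pt "-1 0 0 0" --pt "-0.45 0 0 0"

```text
clock: 41.85
eef_pos: [0.7062, 0.0934, 0.1154]
tool_rot: [0.049, 0.999, -0.001, -0.004]
ft_force: [0.3, -0.4, -1.5]
grip_width: 0.0289
grasp_force: 59.9
```

Request:
apply_moves --pt "0 0 0 0" --pt "0 0 0 0" --pt "0 0 0 0" --pt "0 0 0 0" --pt "0 0 0 0"

```text
clock: 42.27
eef_pos: [0.7039, 0.0941, 0.1169]
tool_rot: [0.049, 0.999, -0.001, -0.004]
ft_force: [-1.1, 0.7, -1.4]
grip_width: 0.0288
grasp_force: 59.9
```

```bash
python3 st.py
```

```text
[ 0.133  0.748  0.463  1.294 -0.     0.23 ] [0.7039 0.0941 0.1169] 42.2667 0.029
[[-0.995  0.097 -0.009]
 [ 0.097  0.995 -0.001]
 [ 0.008 -0.002 -1.   ]]
```

Request:
apply_moves --pt "0 0 1 0" --pt "0 0 1 0" --pt "0 0 1 0" --pt "0 0 0.7 0" --pt "0 0 0.2 0"

```text
clock: 42.68
eef_pos: [0.7014, 0.0937, 0.0357]
tool_rot: [0.049, 0.999, -0.001, -0.007]
ft_force: [-0.9, -0.9, -1.7]
grip_width: 0.0288
grasp_force: 59.8
```

Request:
apply_moves --pt "0 0 0.15 0" --pt "0 0 0.06 0" --pt "0 0 0 0" --pt "0 0 0 0" --pt "0 0 0 0"

```text
clock: 43.1
eef_pos: [0.7048, 0.0939, 0.036]
tool_rot: [0.049, 0.999, -0.001, -0.003]
ft_force: [-0.3, 0.1, -1.7]
grip_width: 0.0289
grasp_force: 59.8
```

```bash
python3 st.py
```

```text
[ 0.133  0.809  0.361  1.129 -0.     0.23 ] [0.7048 0.0939 0.036 ] 43.1 0.029
[[-0.995  0.098 -0.006]
 [ 0.098  0.995 -0.001]
 [ 0.005 -0.001 -1.   ]]
```

Request:
apply_moves --pt "0 0 0.07 0" --pt "0 0 0 0" --pt "0 0 0 0" --pt "0 0 0 0" --pt "0 0 0 0"

```text
clock: 43.52
eef_pos: [0.7044, 0.0938, 0.0337]
tool_rot: [0.049, 0.999, -0.001, -0.003]
ft_force: [-0.2, -0.6, 0.7]
grip_width: 0.029
grasp_force: 60.1
```

Request:
apply_moves --pt "0 0 0 0" --pt "0 0 0 0" --pt "0 0 0 0" --pt "0 0 0 0" --pt "0 0 0 0" --claw 0.4

```text
clock: 43.93
eef_pos: [0.7038, 0.0938, 0.033]
tool_rot: [0.049, 0.999, -0.001, -0.004]
ft_force: [0.6, 0.6, -0.3]
grip_width: 0.0512
grasp_force: 0.0
```

Request:
apply_moves --pt "0 0 -0.5 0" --pt "0 0 -1 0" --pt "0 0 -1 0" --pt "0 0 -1 0" --pt "0 0 -1 0"

```text
clock: 44.35
eef_pos: [0.7047, 0.0939, 0.125]
tool_rot: [0.049, 0.999, -0.001, -0.004]
ft_force: [-0.2, -0.9, 0.3]
grip_width: 0.0515
grasp_force: 0.0
```

Request:
apply_moves --pt "1 0 -1 0" --pt "1 0 -1 0" --pt "1 -0.6 0 0" --pt "1 -0.6 0 0" --pt "1 -0.6 0 0" --claw 0

```text
clock: 44.77
eef_pos: [0.6014, 0.0679, 0.1657]
tool_rot: [0.049, 0.999, -0.001, -0.003]
ft_force: [-0.2, -0.1, -0.4]
grip_width: 0.0852
grasp_force: 0.0
```

Request:
apply_moves --pt "1 -0.6 0 0" --pt "1 -0.6 0 0" --pt "1 -0.6 0 0" --pt "1 -0.6 0 0" --pt "1 -0.6 0 0"

```text
clock: 45.18
eef_pos: [0.4957, 0.0176, 0.1659]
tool_rot: [0.049, 0.999, -0.001, -0.003]
ft_force: [0.5, -0.2, 0.6]
grip_width: 0.0855
grasp_force: 0.0
```

Request:
apply_moves --pt "1 -0.6 0 0" --pt "1 -0.28 0 0" --pt "0.45 0 0 0.119" --pt "0 0 0 0.119" --pt "0 0 0 0.054"

```text
clock: 45.6
eef_pos: [0.4456, 0.0051, 0.1666]
tool_rot: [0.203, 0.979, -0.001, -0.003]
ft_force: [0.6, -0.3, -0.8]
grip_width: 0.0855
grasp_force: 0.0
```

Request:
apply_moves --pt "0 0 0 0" --pt "0 0 0 0" --pt "0 0 0 0" --pt "0 0 0 0" --pt "0 0 0 0"

```text
clock: 46.02
eef_pos: [0.4462, 0.0053, 0.1654]
tool_rot: [0.2, 0.98, -0.001, -0.004]
ft_force: [0.5, 0.2, -0.3]
grip_width: 0.0855
grasp_force: 0.0
```

```bash
python3 look.py wrist
```

```text
[ 1.300e-02  2.030e-01 -2.830e-01  1.093e+00 -1.000e-03  4.160e-01] [0.4462 0.0053 0.1654] 46.0167 0.086
[[-0.92   0.392 -0.008]
 [ 0.392  0.92  -0.001]
 [ 0.007 -0.004 -1.   ]]
wrist
('green', 593, -59, 45, 20, 89, 663.5) rel tool rows [-8.01 -0.08 -0.06]
('green', 538, -85, 66, 35, 2, 2676.0) rel tool rows [-5.99 -2.35 -0.03]
('red', 609, 133, 71, 44, 27, 2587.5) rel tool rows [-4.99  9.07 -0.07]
('red', 445, 3, 60, 29, -23, 2986.5) rel tool rows [ 0.01 -0.13  0.  ]
```

Request:
apply_moves --pt "0 -0.05 1 0" --pt "0 0 1 0" --pt "0 0 1 0" --pt "0 0 1 0" --pt "0 0 1 0"

```text
clock: 46.48
eef_pos: [0.445, 0.0042, 0.0645]
tool_rot: [0.2, 0.98, -0.001, -0.004]
ft_force: [0.7, -0.5, 0.8]
grip_width: 0.0852
grasp_force: 0.0
```

Request:
apply_moves --pt "0 0 0.9 0" --pt "0 0 0.6 0" --pt "0 0 0.3 0" --pt "0 0 0 0" --pt "0 0 0 0"

```text
clock: 46.9
eef_pos: [0.4448, 0.0042, 0.0294]
tool_rot: [0.2, 0.98, -0.001, -0.004]
ft_force: [0.5, 0.0, 0.3]
grip_width: 0.0855
grasp_force: 0.0
```

Request:
apply_moves --pt "0 0 0 0" --pt "0 0 0 0" --pt "0 0 0 0" --pt "0 0 0 0" --pt "0 0 0 0" --claw 1

```text
clock: 47.32
eef_pos: [0.4453, 0.0042, 0.0302]
tool_rot: [0.2, 0.98, -0.001, -0.003]
ft_force: [-1.1, 0.4, 0.6]
grip_width: 0.0285
grasp_force: 59.7
```

Request:
apply_moves --pt "0 0 0 0" --pt "0 0 -0.5 0" --pt "0 0 -1 0" --pt "0 0 -1 -0.119" --pt "0 0 -1 -0.119"

```text
clock: 47.73
eef_pos: [0.4443, 0.0042, 0.0996]
tool_rot: [0.074, 0.997, -0.001, -0.005]
ft_force: [1.0, 0.0, -1.6]
grip_width: 0.0287
grasp_force: 59.8
```

Request:
apply_moves --pt "0 0 -1 -0.056" --pt "-1 1 0 0" --pt "-1 1 0 0" --pt "-1 1 0 0" --pt "-1 1 0 0"

```text
clock: 48.15
eef_pos: [0.5331, 0.0769, 0.1185]
tool_rot: [0.048, 0.999, -0.001, -0.004]
ft_force: [1.2, -0.3, -0.8]
grip_width: 0.0284
grasp_force: 59.8
```

Request:
apply_moves --pt "-1 1 0 0" --pt "-1 0.7 0 0" --pt "-1 0 0 0" --pt "-1 0 0 0" --pt "-1 0 0 0"

```text
clock: 48.57
eef_pos: [0.6357, 0.101, 0.1168]
tool_rot: [0.047, 0.999, -0.001, -0.005]
ft_force: [-0.5, -0.1, -0.8]
grip_width: 0.0282
grasp_force: 59.8
```

Request:
apply_moves --pt "-0.22 0 0 0" --pt "0 0 0 0" --pt "0 0 0 0" --pt "0 0 0 0" --pt "0 0 0 0"

```text
clock: 48.98
eef_pos: [0.6386, 0.1002, 0.1177]
tool_rot: [0.048, 0.999, -0.001, -0.005]
ft_force: [-1.3, 0.4, -1.5]
grip_width: 0.0285
grasp_force: 59.8
```

```bash
python3 st.py
```

```text
[0.156 0.617 0.224 1.187 0.    0.251] [0.6386 0.1002 0.1177] 48.9833 0.028
[[-0.995  0.095 -0.009]
 [ 0.095  0.995 -0.001]
 [ 0.009 -0.002 -1.   ]]
```

Request:
apply_moves --pt "-0.08 0 1 0" --pt "0 0 1 0" --pt "0 0 1 0" --pt "0 0 0.7 0" --pt "0 0 0.3 0"

```text
clock: 49.4
eef_pos: [0.6382, 0.0997, 0.0353]
tool_rot: [0.048, 0.999, -0.001, -0.006]
ft_force: [-0.8, 0.4, -1.9]
grip_width: 0.0286
grasp_force: 59.8
```

Request:
apply_moves --pt "0 0 0.13 0" --pt "0 0 0.06 0" --pt "0 0 0 0" --pt "0 0 0 0" --pt "0 0 0 0"

```text
clock: 49.82
eef_pos: [0.6415, 0.1, 0.035]
tool_rot: [0.048, 0.999, -0.001, -0.003]
ft_force: [-0.2, 0.1, -0.5]
grip_width: 0.0286
grasp_force: 59.9
```

```bash
python3 st.py
```

```text
[ 0.155  0.695  0.134  1.015 -0.     0.25 ] [0.6415 0.1    0.035 ] 49.8167 0.029
[[-0.995  0.096 -0.006]
 [ 0.096  0.995 -0.001]
 [ 0.006 -0.001 -1.   ]]
```

Request:
apply_moves --pt "0 0 0 0" --pt "0 0 0 0" --pt "0 0 0 0" --pt "0 0 0 0" --pt "0 0 0 0" --claw 0.4

```text
clock: 50.23
eef_pos: [0.6408, 0.0999, 0.034]
tool_rot: [0.048, 0.999, -0.001, -0.004]
ft_force: [0.1, -0.4, -0.5]
grip_width: 0.0517
grasp_force: 0.0
```

Request:
apply_moves --pt "0 0 -0.5 0" --pt "0 0 -1 0" --pt "0 0 -1 0" --pt "0 0 -1 0" --pt "0 0 -1 0"

```text
clock: 50.65
eef_pos: [0.6415, 0.0999, 0.1256]
tool_rot: [0.048, 0.999, -0.001, -0.004]
ft_force: [0.9, 1.0, 0.7]
grip_width: 0.0511
grasp_force: 0.0
```

Request:
apply_moves --pt "1 -1 -1 0" --pt "1 -1 -1 0" --pt "1 -1 0 0" --pt "1 -1 0 0" --pt "0.2 -1 0 0" --claw 0

```text
clock: 51.07
eef_pos: [0.5456, 0.0081, 0.1662]
tool_rot: [0.047, 0.999, -0.001, -0.004]
ft_force: [-0.1, 0.7, -0.6]
grip_width: 0.0854
grasp_force: 0.0
```

Request:
apply_moves --pt "0 -1 0 0" --pt "0 -1 0 0" --pt "0 -1 0 0" --pt "0 -1 0 0" --pt "0 -0.4 0 -0.092"

```text
clock: 51.48
eef_pos: [0.54, -0.0814, 0.166]
tool_rot: [0.0, 1.0, -0.001, -0.003]
ft_force: [-0.6, 0.1, -1.6]
grip_width: 0.0854
grasp_force: 0.0
```

Request:
apply_moves --pt "0 0 0 0" --pt "0 0 0 0" --pt "0 0 0 0" --pt "0 0 0 0" --pt "0 0 0 0"

```text
clock: 51.9
eef_pos: [0.5402, -0.0783, 0.165]
tool_rot: [-0.001, 1.0, -0.001, -0.004]
ft_force: [0.0, 0.1, -0.2]
grip_width: 0.0853
grasp_force: 0.0
```

```bash
python3 look.py wrist
```

```text
[-0.143  0.389 -0.023  1.167 -0.002 -0.144] [ 0.5402 -0.0783  0.165 ] 51.9 0.085
[[-1.    -0.001 -0.008]
 [-0.001  1.    -0.001]
 [ 0.008 -0.001 -1.   ]]
wrist
('green', 655, -100, 126, 115, 1, 16688.0) rel tool rows [-5.74 -1.09 -0.04]
('green', 541, -90, 61, 29, 2, 2966.5) rel tool rows [-0.04 -0.59  0.  ]
('red', 629, 93, 124, 70, 84, 7016.5) rel tool rows [-4.45  8.56 -0.04]
```

View pics/last_wrist.png

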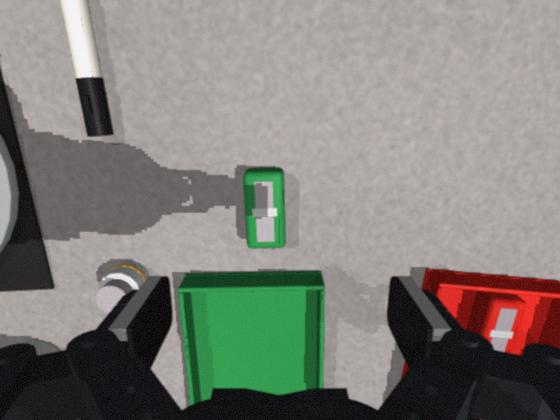

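Wrist view: the green mount is at (265,208), face up and short of the tray wall. A red mount is visible lying flat in the red tray. Picking the green one.

Request:
apply_moves --pt "0 -0.59 1 -0.03" --pt "0 0 1 0" --pt "0 0 1 0" --pt "0 0 1 0" --pt "0 0 1 0"

```text
clock: 52.37
eef_pos: [0.5395, -0.0906, 0.0641]
tool_rot: [-0.016, 1.0, -0.001, -0.004]
ft_force: [0.2, -0.7, 0.5]
grip_width: 0.0853
grasp_force: 0.0
```

Request:
apply_moves --pt "0 0 0.9 0" --pt "0 0 0.6 0" --pt "0 0 0.28 0" --pt "0 0 0 0" --pt "0 0 0 0"

```text
clock: 52.78
eef_pos: [0.5393, -0.0908, 0.0295]
tool_rot: [-0.016, 1.0, -0.001, -0.004]
ft_force: [-0.7, 0.1, -0.1]
grip_width: 0.0855
grasp_force: 0.0
```

Request:
apply_moves --pt "0 0 0 0" --pt "0 0 0 0" --pt "0 0 0 0" --pt "0 0 0 0" --pt "0 0 0 0" --claw 1

```text
clock: 53.2
eef_pos: [0.5397, -0.0911, 0.0303]
tool_rot: [-0.016, 1.0, -0.001, -0.003]
ft_force: [-1.4, -0.0, 1.6]
grip_width: 0.0283
grasp_force: 59.7
```

Request:
apply_moves --pt "0 0 0 0" --pt "0 0 -0.5 0" --pt "0 0 -1 0" --pt "0 0 -1 0" --pt "0 0 -1 0"

```text
clock: 53.62
eef_pos: [0.5389, -0.0909, 0.1001]
tool_rot: [-0.016, 1.0, -0.0, -0.005]
ft_force: [0.4, -0.1, -1.5]
grip_width: 0.0287
grasp_force: 59.8
```

Request:
apply_moves --pt "-1 -0.1 -1 0" --pt "-1 0 0 0" --pt "-1 0 0 0" --pt "-1 0 0 0" --pt "-1 0 0 0"

```text
clock: 54.03
eef_pos: [0.6403, -0.0897, 0.1191]
tool_rot: [-0.016, 1.0, -0.001, -0.004]
ft_force: [0.4, 0.1, -1.3]
grip_width: 0.0286
grasp_force: 59.8
```

Request:
apply_moves --pt "-1 0 0 0" --pt "-0.75 0 0 0" --pt "0 0 0 0" --pt "0 0 0 0" --pt "0 0 0 0"

```text
clock: 54.45
eef_pos: [0.6736, -0.0886, 0.1178]
tool_rot: [-0.016, 1.0, -0.0, -0.005]
ft_force: [-0.3, -0.8, -0.3]
grip_width: 0.0285
grasp_force: 59.8
```

```bash
python3 look.py wrist
```

```text
[-0.13   0.683  0.344  1.242 -0.002 -0.162] [ 0.6736 -0.0886  0.1178] 54.45 0.028
[[-0.999 -0.032 -0.01 ]
 [-0.032  0.999 -0.001]
 [ 0.01  -0.001 -1.   ]]
wrist
('green', 689, -99, 173, 116, 1, 39682.5) rel tool rows [-0.75 -0.54 -0.01]
('red', 683, 46, 168, 77, 14, 21333.5) rel tool rows [-0.68  6.71 -0.01]
```

Request:
apply_moves --pt "0 -0.42 1 0" --pt "0 0 1 0" --pt "0 0 1 0" --pt "0 0 0.7 0" --pt "0 0 0.3 0"

```text
clock: 54.92
eef_pos: [0.6715, -0.0971, 0.0358]
tool_rot: [-0.016, 1.0, -0.0, -0.007]
ft_force: [-0.7, -0.3, -1.6]
grip_width: 0.0287
grasp_force: 59.8
```

Request:
apply_moves --pt "0 0 0.13 0" --pt "0 0 0.06 0" --pt "0 0 0 0" --pt "0 0 0 0" --pt "0 0 0 0"

```text
clock: 55.33
eef_pos: [0.6752, -0.0972, 0.0358]
tool_rot: [-0.016, 1.0, -0.001, -0.003]
ft_force: [-0.3, 0.4, -0.8]
grip_width: 0.0283
grasp_force: 59.8
```

Request:
apply_moves --pt "0 0 0 0" --pt "0 0 0 0" --pt "0 0 0 0" --pt "0 0 0 0" --pt "0 0 0 0"

```text
clock: 55.75
eef_pos: [0.6744, -0.0971, 0.0344]
tool_rot: [-0.016, 1.0, -0.001, -0.004]
ft_force: [-0.1, -0.7, -2.0]
grip_width: 0.0284
grasp_force: 59.8
```

Request:
apply_moves --pt "0 0 0 0" --pt "0 0 0 0" --pt "0 0 0 0" --pt "0 0 0 0" --pt "0 0 0 0" --claw 0.4

```text
clock: 56.17
eef_pos: [0.6745, -0.0971, 0.0346]
tool_rot: [-0.016, 1.0, -0.001, -0.004]
ft_force: [-0.0, 0.4, 0.8]
grip_width: 0.0512
grasp_force: 0.0
```

Request:
apply_moves --pt "0 0 -0.5 0" --pt "0 0 -1 0" --pt "0 0 -1 0" --pt "0 0 -1 0" --pt "0 0 -1 0.03"

```text
clock: 56.58
eef_pos: [0.6751, -0.097, 0.1262]
tool_rot: [-0.0, 1.0, -0.001, -0.004]
ft_force: [-0.1, 0.1, 0.5]
grip_width: 0.0514
grasp_force: 0.0
```

Request:
apply_moves --pt "1 0 -1 0" --pt "1 0 -1 0" --pt "1 0 -1 0" --pt "1 0 -1 0" --pt "1 0 0 0" --claw 0

```text
clock: 57.0
eef_pos: [0.5773, -0.0973, 0.211]
tool_rot: [-0.0, 1.0, -0.001, 0.001]
ft_force: [0.7, -0.3, 0.3]
grip_width: 0.0854
grasp_force: 0.0
```

Request:
apply_moves --pt "1 -1 0 0" --pt "1 -1 0 0" --pt "0.7 -1 0 0" --pt "0 -1 0 0" --pt "0 -1 0 0"

```text
clock: 57.42
eef_pos: [0.521, -0.1978, 0.2074]
tool_rot: [-0.0, 1.0, -0.001, -0.003]
ft_force: [0.9, 0.5, 0.0]
grip_width: 0.0859
grasp_force: 0.0
```

Request:
apply_moves --pt "0 -1 0 0" --pt "0 -1 0 0" --pt "0 -1 0 0" --pt "0 -1 0 0" --pt "0 -1 0 0"

```text
clock: 57.83
eef_pos: [0.5218, -0.2981, 0.207]
tool_rot: [-0.0, 1.0, -0.001, -0.003]
ft_force: [1.3, 0.6, 0.2]
grip_width: 0.085
grasp_force: 0.0
```

Request:
apply_moves --pt "0 -1 0 0" --pt "0 -1 0 0" --pt "0 -1 0 0" --pt "0 -0.86 0 0" --pt "0 0 0 0"

```text
clock: 58.25
eef_pos: [0.5215, -0.3775, 0.2066]
tool_rot: [0.001, 1.0, -0.002, -0.004]
ft_force: [0.3, -0.3, 0.4]
grip_width: 0.085
grasp_force: 0.0
```

Request:
apply_moves --pt "0 0 0 0" --pt "0 0 0 0" --pt "0 0 0 0" --pt "0 0 0 0" --pt "0 0 0 0"

```text
clock: 58.67
eef_pos: [0.5221, -0.3733, 0.2063]
tool_rot: [-0.001, 1.0, -0.001, -0.004]
ft_force: [0.2, -1.0, -0.9]
grip_width: 0.0855
grasp_force: 0.0
```

```bash
python3 look.py top; python3 -c "
import cv2;a=cv2.imread('pics/last_top.png');cv2.imwrite('pics/c3.png',cv2.resize(a[100:270,80:480],(800,340),interpolation=2))"
```

```text
[-0.618  0.553  0.349  1.373 -0.006 -0.62 ] [ 0.5221 -0.3733  0.2063] 58.6667 0.085
[[-1.    -0.002 -0.008]
 [-0.002  1.    -0.001]
 [ 0.008 -0.001 -1.   ]]
top
('blue', 478, 385, 195, 194, 46, 4251.5) rel tool rows [ 2.140e+00  3.792e+01 -3.000e-02]
('blue', 735, 334, 32, 23, 45, 77.0) rel tool rows [-10.7   35.35  -0.13]
('green', 635, -142, 61, 27, -1, 87.0) rel tool rows [-5.66 11.56 -0.06]
('green', 676, -82, 148, 84, 0, 1168.5) rel tool rows [-7.72 14.55 -0.08]
('red', 741, -340, 34, 29, -47, 102.0) rel tool rows [-10.95   1.65  -0.09]
('red', 676, 97, 155, 115, -6, 2274.5) rel tool rows [-7.73 23.5  -0.09]
```

View pics/c3.png

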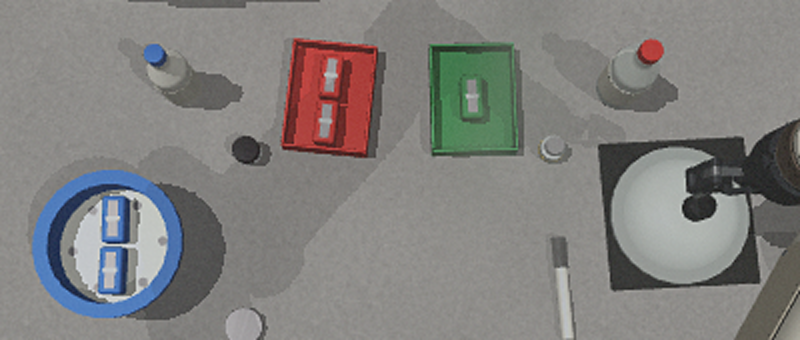

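The crop shows both blues flat on the plate, both reds end to end in the red tray and the green centred in its tray. The lid is on the mat. Fetching the lid now.

Request:
apply_moves --pt "0.08 -0.05 1 0" --pt "0 0 1 0" --pt "0 0 1 0" --pt "0 0 1 0" --pt "0 0 0.9 0"

```text
clock: 59.13
eef_pos: [0.5194, -0.3747, 0.107]
tool_rot: [-0.001, 1.0, -0.0, -0.004]
ft_force: [0.8, 0.9, -0.2]
grip_width: 0.0854
grasp_force: 0.0
```

Request:
apply_moves --pt "0 0 0.6 0" --pt "0 0 0.3 0" --pt "0 0 0.06 0" --pt "0 0 0 0" --pt "0 0 0 0"

```text
clock: 59.55
eef_pos: [0.5201, -0.3757, 0.0899]
tool_rot: [-0.0, 1.0, -0.001, -0.003]
ft_force: [0.3, -0.3, 0.7]
grip_width: 0.0852
grasp_force: 0.0
```

Request:
apply_moves --pt "0 0 0 0" --pt "0 0 0 0" --pt "0 0 0 0" --pt "0 0 0 0" --pt "0 0 0 0"

```text
clock: 59.97
eef_pos: [0.5195, -0.3755, 0.0891]
tool_rot: [-0.0, 1.0, -0.001, -0.004]
ft_force: [-0.6, 0.5, -0.2]
grip_width: 0.0857
grasp_force: 0.0
```

```bash
python3 st.py
```

```text
[-0.623  0.627  0.163  1.112 -0.006 -0.624] [ 0.5195 -0.3755  0.0891] 59.9667 0.086
[[-1.    -0.001 -0.008]
 [-0.001  1.    -0.002]
 [ 0.008 -0.002 -1.   ]]
```

Request:
apply_moves --pt "0 0 0 0" --pt "0 0 0 0" --pt "0 0 0 0" --pt "0 0 0 0" --pt "0 0 0 0" --claw 1

```text
clock: 60.38
eef_pos: [0.5195, -0.3753, 0.0891]
tool_rot: [-0.0, 1.0, -0.001, -0.004]
ft_force: [0.1, 0.3, -2.7]
grip_width: 0.0323
grasp_force: 59.7
```

Request:
apply_moves --pt "0 0 0 0" --pt "0 0 0 0" --pt "0 0 -0.5 0" --pt "0 0 -0.5 0" --pt "0 0 -1 0"

```text
clock: 60.8
eef_pos: [0.5179, -0.3742, 0.1267]
tool_rot: [-0.0, 1.0, 0.001, -0.007]
ft_force: [0.6, 0.9, -4.6]
grip_width: 0.0324
grasp_force: 60.1
```

Request:
apply_moves --pt "0 0 -1 0" --pt "0 0 -1 0" --pt "0 0 -1 0" --pt "0 0 -1 0" --pt "0 0 -1 0"

```text
clock: 61.22
eef_pos: [0.5201, -0.375, 0.2302]
tool_rot: [-0.0, 1.0, -0.001, -0.004]
ft_force: [0.6, -0.9, -4.5]
grip_width: 0.0323
grasp_force: 60.1
```

Request:
apply_moves --pt "0 0 -1 0" --pt "0 0 -1 0" --pt "0 0 0 0" --pt "0 0.5 0 0" --pt "0 1 0 0"

```text
clock: 61.63
eef_pos: [0.52, -0.346, 0.267]
tool_rot: [0.001, 1.0, -0.001, -0.005]
ft_force: [-0.3, 0.8, -4.6]
grip_width: 0.0325
grasp_force: 60.3
```

Request:
apply_moves --pt "0 1 0 0" --pt "0 1 0 0" --pt "0 1 0 0" --pt "0 1 0 0" --pt "0 1 0 0"

```text
clock: 62.05
eef_pos: [0.5193, -0.2429, 0.2663]
tool_rot: [-0.0, 1.0, 0.0, -0.006]
ft_force: [-0.0, -0.9, -4.1]
grip_width: 0.0323
grasp_force: 60.3
```

Request:
apply_moves --pt "0 1 0 0" --pt "0 1 0 0" --pt "0 1 0 0" --pt "0 1 0 0" --pt "0 1 0 0"

```text
clock: 62.47
eef_pos: [0.5191, -0.1431, 0.2664]
tool_rot: [-0.0, 1.0, 0.0, -0.006]
ft_force: [0.8, -0.1, -3.2]
grip_width: 0.0328
grasp_force: 60.3
```

Request:
apply_moves --pt "0.5 1 0 0" --pt "0.5 1 0 0" --pt "0.5 1 0 0" --pt "0.5 1 0 0" --pt "0.33 1 0 0"

```text
clock: 62.88
eef_pos: [0.4712, -0.0436, 0.2667]
tool_rot: [-0.0, 1.0, -0.0, -0.006]
ft_force: [-0.0, -0.1, -4.4]
grip_width: 0.0323
grasp_force: 60.3
```

Request:
apply_moves --pt "0 1 0 0" --pt "0 1 0 0" --pt "0 1 0 0" --pt "0 1 0 0" --pt "0 1 0 0"

```text
clock: 63.3
eef_pos: [0.472, 0.0561, 0.2667]
tool_rot: [-0.0, 1.0, -0.001, -0.006]
ft_force: [0.5, 0.4, -3.9]
grip_width: 0.0325
grasp_force: 60.4
```

Request:
apply_moves --pt "0 1 0 0" --pt "0 1 0 0" --pt "0 1 0 0" --pt "0 1 0 0" --pt "0 1 0 0"

```text
clock: 63.72
eef_pos: [0.4719, 0.1558, 0.2665]
tool_rot: [-0.0, 1.0, -0.001, -0.006]
ft_force: [1.1, -0.0, -3.6]
grip_width: 0.0325
grasp_force: 60.4
```

Request:
apply_moves --pt "0 1 0 0" --pt "0 1 0 0" --pt "0 1 0 0" --pt "0 1 0 0" --pt "0 1 0 0"

```text
clock: 64.13
eef_pos: [0.4719, 0.2556, 0.2662]
tool_rot: [-0.001, 1.0, -0.002, -0.006]
ft_force: [0.0, -0.1, -3.1]
grip_width: 0.0326
grasp_force: 60.4
```

Request:
apply_moves --pt "0 1 0 0" --pt "0 1 0 0" --pt "0 1 0 0" --pt "0 1 0 0" --pt "0 0.5 0 0"

```text
clock: 64.55
eef_pos: [0.472, 0.3467, 0.2659]
tool_rot: [-0.001, 1.0, -0.001, -0.006]
ft_force: [0.4, -0.1, -4.9]
grip_width: 0.0325
grasp_force: 60.4
```

Request:
apply_moves --pt "0 0 0 0" --pt "0 0 0 0" --pt "0 0 0 0" --pt "0 0 0 0" --pt "0 0 0 0"

```text
clock: 64.97
eef_pos: [0.4739, 0.3438, 0.2684]
tool_rot: [0.0, 1.0, -0.001, -0.004]
ft_force: [-0.5, 0.1, -3.1]
grip_width: 0.0328
grasp_force: 60.5
```

```bash
python3 st.py
```

```text
[0.626 0.415 0.29  1.453 0.003 0.627] [0.4739 0.3438 0.2684] 64.9667 0.033
[[-1.     0.001 -0.008]
 [ 0.001  1.    -0.001]
 [ 0.008 -0.001 -1.   ]]
```

Request:
apply_moves --pt "0.03 0.5 0 0" --pt "0 0.55 0 0" --pt "0 0 1 0" --pt "0 0 1 0" --pt "0 0 1 0"

```text
clock: 65.38
eef_pos: [0.4729, 0.3673, 0.208]
tool_rot: [-0.001, 1.0, 0.0, -0.003]
ft_force: [0.6, -0.9, -4.2]
grip_width: 0.0324
grasp_force: 60.6
```

Request:
apply_moves --pt "0 0 0.9 0" --pt "0 0 0.5 0" --pt "0 0 0.2 0" --pt "0 0 0.1 0" --pt "0 0 0 0"

```text
clock: 65.8
eef_pos: [0.4727, 0.3663, 0.1747]
tool_rot: [-0.0, 1.0, -0.0, -0.004]
ft_force: [0.3, -1.5, -3.0]
grip_width: 0.0324
grasp_force: 60.6
```

Request:
apply_moves --pt "0 0 0.1 0" --pt "0 0 0.1 0" --pt "0 0 0 0" --pt "0 0 0 0" --pt "0 0 0 0"

```text
clock: 66.22
eef_pos: [0.4725, 0.3658, 0.1707]
tool_rot: [-0.0, 1.0, -0.0, -0.004]
ft_force: [0.5, -0.4, -3.5]
grip_width: 0.0328
grasp_force: 60.6
```

```bash
python3 st.py
```

```text
[0.657 0.482 0.139 1.234 0.004 0.656] [0.4725 0.3658 0.1707] 66.2167 0.033
[[-1.    -0.    -0.007]
 [-0.     1.    -0.001]
 [ 0.007 -0.001 -1.   ]]
```

Request:
apply_moves --pt "0 0 0.1 0" --pt "0 0 0.1 0" --pt "0 0 0.05 0" --pt "0 0 0 0" --pt "0 0 0 0"

```text
clock: 66.63
eef_pos: [0.4723, 0.3657, 0.1652]
tool_rot: [-0.0, 1.0, -0.001, -0.004]
ft_force: [1.1, 0.3, -3.4]
grip_width: 0.0325
grasp_force: 60.7
```

Request:
apply_moves --pt "0 0 0.04 0" --pt "0 0 0 0" --pt "0 0 0 0" --pt "0 0 0 0" --pt "0 0 0 0"

```text
clock: 67.05
eef_pos: [0.4723, 0.3657, 0.165]
tool_rot: [-0.0, 1.0, -0.0, -0.004]
ft_force: [-1.5, -2.5, 2.3]
grip_width: 0.0325
grasp_force: 61.1
```

In contact with the flange (wrist force reversed). Releasing and backing off.

Request:
apply_moves --pt "0 0 0 0" --pt "0 0 0 0" --pt "0 0 0 0" --pt "0 0 0 0" --pt "0 0 0 0" --claw 0

```text
clock: 67.47
eef_pos: [0.4725, 0.3659, 0.1644]
tool_rot: [-0.0, 1.0, -0.001, -0.004]
ft_force: [0.3, -0.3, 0.3]
grip_width: 0.0852
grasp_force: 0.0
```

Request:
apply_moves --pt "0 0 -0.3 0" --pt "0 0 -1 0" --pt "0 0 -1 0" --pt "0 0 -1 0" --pt "0 0 -1 0"

```text
clock: 67.88
eef_pos: [0.473, 0.3658, 0.2519]
tool_rot: [-0.0, 1.0, -0.001, -0.004]
ft_force: [1.0, 0.8, 0.4]
grip_width: 0.0855
grasp_force: 0.0
```

Request:
apply_moves --pt "0 -1 0 0" --pt "0 -1 0 0" --pt "0 -1 0 0" --pt "0 -1 0 0" --pt "0 -1 0 0"

```text
clock: 68.3
eef_pos: [0.4731, 0.2651, 0.2512]
tool_rot: [-0.0, 1.0, -0.0, -0.004]
ft_force: [-0.7, 0.3, 0.8]
grip_width: 0.0856
grasp_force: 0.0
```

Request:
apply_moves --pt "0 -1 0 0" --pt "0 -1 0 0" --pt "0 -1 0 0" --pt "0 -1 0 0" --pt "0 -1 0 0"

```text
clock: 68.72
eef_pos: [0.4732, 0.1649, 0.2514]
tool_rot: [-0.0, 1.0, -0.0, -0.004]
ft_force: [0.4, -0.1, 0.4]
grip_width: 0.0854
grasp_force: 0.0
```

Request:
apply_moves --pt "0 -1 0 0" --pt "0 -1 0 0" --pt "0 0 0 0" --pt "0 0 0 0" --pt "0 0 0 0"

```text
clock: 69.13
eef_pos: [0.4734, 0.1261, 0.2512]
tool_rot: [-0.0, 1.0, -0.0, -0.004]
ft_force: [-0.4, 0.4, -1.2]
grip_width: 0.0854
grasp_force: 0.0
```

```bash
python3 look.py top; python3 - <<'E'
from h import *
T=bot.camera("top")
h=cv2.cvtColor(T["image"],cv2.COLOR_BGR2HSV); m=cv2.inRange(h,(90,25,110),(130,255,255)); m=cv2.morphologyEx(m,cv2.MORPH_CLOSE,np.ones((9,9)))
k=max([k for k in cv2.findContours(m,0,1)[0] if cv2.pointPolygonTest(k,(140,230),False)>=0],key=cv2.contourArea)
P=np.array([ray(T,p[0],.09)[:2]*1000 for p in k],np.float32); print("lid",cv2.minEnclosingCircle(P),cv2.fitEllipse(P))
a=T["image"];cv2.imwrite('pics/c4.png',cv2.resize(a[100:300,60:480],(798,380),interpolation=2))
E
```

```text
[ 2.600e-01  2.270e-01 -1.800e-02  1.333e+00  1.000e-03  2.590e-01] [0.4734 0.1261 0.2512] 69.1333 0.085
[[-1.    -0.    -0.007]
 [-0.     1.    -0.001]
 [ 0.007 -0.001 -1.   ]]
top
('blue', 737, 337, 26, 23, 45, 62.5) rel tool rows [-13.18  10.54  -0.1 ]
('green', 643, -151, 101, 39, -25, 86.0) rel tool rows [ -8.47 -13.86  -0.05]
('green', 676, -86, 148, 93, 0, 1383.0) rel tool rows [-10.13 -10.61  -0.07]
('red', 741, -340, 34, 29, -47, 101.0) rel tool rows [-13.37 -23.31  -0.08]
('red', 676, 97, 155, 115, -6, 2273.5) rel tool rows [-10.13  -1.46  -0.07]Traceback (most recent call last):
  File "<stdin>", line 4, in <module>
ValueError: max() iterable argument is empty
```

Request:
apply_moves --pt "0 -1 0 0" --pt "0 -1 0 0" --pt "0 -1 0 0" --pt "0 -1 0 0" --pt "0 -1 0 0"

```text
clock: 69.65
eef_pos: [0.4733, 0.026, 0.2509]
tool_rot: [-0.001, 1.0, -0.001, -0.004]
ft_force: [0.3, 0.3, 0.1]
grip_width: 0.0856
grasp_force: 0.0
```

Request:
apply_moves --pt "0 -1 0 0" --pt "0 -1 0 0" --pt "0 -1 0 0" --pt "0 -1 0 0" --pt "0 -1 0 0"

```text
clock: 70.07
eef_pos: [0.4736, -0.0742, 0.251]
tool_rot: [-0.001, 1.0, -0.001, -0.004]
ft_force: [0.1, -0.2, -0.2]
grip_width: 0.0847
grasp_force: 0.0
```

Request:
apply_moves --pt "0 -1 0 0" --pt "0 -1 0 0" --pt "0 -1 0 0" --pt "0 0 0 0" --pt "0 0 0 0"

```text
clock: 70.48
eef_pos: [0.4736, -0.1342, 0.2509]
tool_rot: [0.0, 1.0, -0.0, -0.004]
ft_force: [0.7, 0.3, 0.1]
grip_width: 0.0854
grasp_force: 0.0
```

```bash
python3 - <<'E'
from h import *
T=bot.camera("top")
a=T["image"];cv2.imwrite('pics/c4.png',cv2.resize(a[100:300,60:480],(798,380),interpolation=2))
h=cv2.cvtColor(a,cv2.COLOR_BGR2HSV); m=cv2.inRange(h,(90,25,110),(130,255,255)); m=cv2.morphologyEx(m,cv2.MORPH_CLOSE,np.ones((9,9)))
ks=[k for k in cv2.findContours(m,cv2.RETR_EXTERNAL,cv2.CHAIN_APPROX_NONE)[0] if cv2.pointPolygonTest(k,(140,230),False)>=0]
for k in ks:
    P=np.array([ray(T,p[0],.09)[:2]*1000 for p in k],np.float32); print("lid",cv2.minEnclosingCircle(P),cv2.fitEllipse(P))
E
```

```text
lid ((472.6164855957031, 363.70513916015625), 92.21037292480469) ((471.7702331542969, 364.5613098144531), (177.4967803955078, 180.84176635742188), 76.63843536376953)
```

View pics/c4.png

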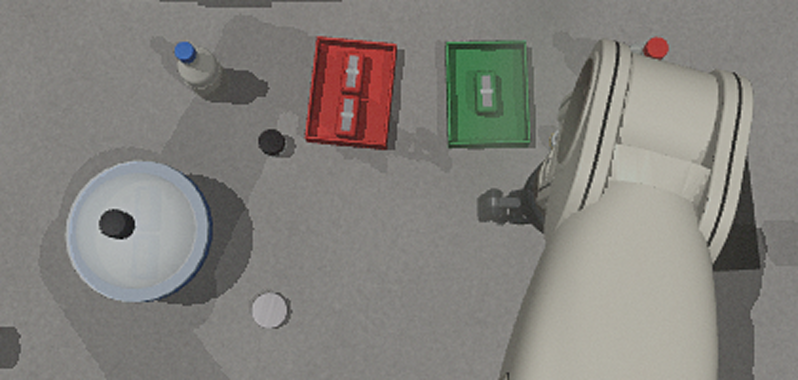

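The crop shows the lid level on the flange at (472,364) mm, against the desiccator centre of about (472,365). The green and red mounts are flat in their trays. The arm is clear, so I'm handing in.

```bash
python3 -c "
from workcell import bot
print(bot.job_done())"
```

```text
the job is handed in; nothing more can be done
None
```

Job handed in: the two blue mounts are on the desiccator plate, the two reds and one green are in their trays, all flat and face up, and the lid is back on the flange within about 2 mm of centre by my measurement; the hand-in returned no verdict.

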